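Stir the resin beads and shut the UV shield

ROBOT

A 6-joint arm with a two-finger parallel gripper is mounted at the origin on the work surface. World frame = base frame: x ahead of the robot, y to its left, z up, the work surface at z = 0. Lengths are in m, angles in rad, forces in N, time in s.
With the tool pointing down it reaches from about 0.325 to 0.775 m from the base axis. Payload 9.3 kg.
Tool frame: the origin (TCP) lies midway between the tips of the shut fingers; the grasp point (between the pads) lies 19 mm behind it; z points along the fingers, y is the line along which they close (so a half turn about z gives the same grasp; the last joint's range is limited). The gripper opens to 85 mm and grips with 20 to 120 N. Pads are 22 mm wide; open, the fingers measure 114 mm over their backs; the gripper's body (76 mm by 85 mm) begins 54 mm behind the grasp point. The pads swing forward as they close: fully open they stand 13 mm farther back than shut.
Start: joints at [-0.153, 0.259, 0.021, 1.334, 0, 1.418], TCP at [0.55, -0, 0.193] pointing down, gripper open.
Joint ranges: [-3.04, 3.04], [-0.91, 1.82], [-1.04, 1.36], [-1.92, 1.95], [-1.52, 1.45], [-3.14, 3.14]. Speed limits (rad/s): [2.22, 2.22, 2.79, 3.14, 3.14, 3.14].

INTERFACE

Orientations are given as a unit quaternion [x, y, z, w].
In Python, from rig import r, eyes gives the robot as it stands.
- The arm moves only by the shell command python3 -m jog 'ROWS' [OPENING] [FORCE]. ROWS is JSON, a list of rows, each an object with "xyz": the shift along the world's x, y, z in units of 30 mm (1.0 is 30 mm), a list of three; "twist": the turn about the world's z in units of 10 degrees (1.0 is 10 degrees). In form: [{"xyz": [x, y, z], "twist": twist}, ...]. A call has 1 to 12 rows; each row is the pose to reach, as a shift and turn from the pose commanded when the call began; what a row does not reach only later rows make up. A row lasts 1/8 s, in which the tool goes at most 62.5 mm and 10.7 degrees, less where a joint would pass 70% of its speed; a pose out of reach is approached as far as the arm can. A call with a gripper value outside its range is refused whole. OPENING is the opening, from -1 (shut) to 1 (fully open), so that 0 is half open, set as the call begins (- or left out, the last holds). The fingers move at their own pace and stop on an object; FORCE is the grip in N (left out, the last holds). Time passes only in rows, so rows that repeat a pose let the fingers close. It gives the time, the measured TCP pose, the force, the opening and the grip force at its end, in the units of the state.
- r.observe(): the state, without advancing time (a new reading comes with each control period).
- eyes.snapshot(name): name is "scene" or "side" or "wrist"; returns a dict with "frame" (384x512x3 uint8, red, green, blue), "fov_y" (degrees; the focal length in pixels is half the picture's height over the tangent of half this angle, whatever the lens; pixels are square), "cx", "cy" (the principal point, pixels), "view" (4x4, takes a point from world to camera coordinates); the wrist camera has in their place "tool_from_camera" (4x4, takes a point from camera to tool coordinates, whose origin is the TCP and whose axes are the flange's). Camera axes: x right, y down, z forward; pixel columns grow to the right and rows downward; lengths in m; the calibration is good to about 2 mm. A picture is of the moment at which its call begins: read the wrist's pose just before it. There is no depth.
- r.close_job(): hands the job in; it is judged then, once.
The state is a dict: "time_s": time; "qpos": joint angles; "joint_vel": joint speeds; "joint_efforts": joint torques, N m; "ee_pos": TCP position; "eef_rot": TCP orientation; "wrist_force": force on the tool from outside, world axes, zero at the start; "moment": the same for the moment, N m; "grip_width": opening from 0.0 (shut) to 1.0 (fully open); "finger_force": force on a finger pad.
Only numpy, scipy, OpenCV 4.12 (cv2) and the standard library are available. Lean on these libraries where they do the work, as an engineer would, in place of code of your own. Each camera call takes 0.05 s, during which the arm holds its last target. There are 200 camera calls.

TASK

Take the green-handled stick from its stand and stir the five beads round in the mixing cup until every one lies at least a bead's width from where it started, spilling none. Hang the stick back upright in its stand by its collar, roughly midway along the slot, and then push the orange lid shut past its roller catch until it snaps fully home. Touch the beads only with the stick, and leave the cube, the pick and the small pink cup where they are.

Things in the scene. Friction and masses are not known exactly. Their poses are not given: they have to be found in the camera images.
- shield: Orange plastic UV curing shield: an open-topped box 190 x 190 mm (x, y), 90 mm high, 5 mm walls, fixed to the counter; origin at the centre of its underside, z up. The mixing cup is fixed inside it. A see-through orange lid is hinged along the box's +y top edge and stands open on that side, beyond the cup's working space.
- cup_in (a point): Centre of the flat inner floor of the round blue-grey silicone mixing cup, 10 mm above the counter; axes as the shield's. The cup's inner radius is 49 mm at the floor and 51 mm at the rim; the rim is 53 mm above this point. It is fixed.
- shield_hinge (a point): Middle of the lid's hinge line, which runs along the shield's x axis at the top of its +y wall, 90 mm above the counter.
- lid (a joint): Lid angle in rad: 0 fully shut (flat on the box), 1.57 upright; starts at 1.6 to 1.85 (leaning outwards, to +y), stops at 1.95. Stiff hinge: stays where left, about 2 N at the free edge moves it. Near shut, at about 0.08 rad, it meets a sprung roller catch at the middle of the free edge; 6 to 8 N down on the middle of that edge pushes it past until it snaps shut.
- lid_edge (a point): Middle of the lid's free edge, on its outer (when shut, upper) face. The lid is a 190 x 190 mm plate, 4 mm thick (rim strips to 7 mm), 0.17 kg; this edge is 190 mm from the hinge and lies over the shield's -y wall when shut. A tab 60 mm wide, 6 mm thick projects 15 mm beyond it.
- stick_grip (a point): Centre of the stirring stick's green handle, 137.5 mm above the rod's end. Stick 165 mm long along z, from below: steel rod 12 mm thick and 105 mm long, black collar 44 mm across and 5 mm thick, green square handle 24 x 24 mm (sides along x, y) and 55 mm tall. About 60 g. It hangs upright in the white stand by its collar.
- stick_tip (a point): Lower end of the stirring stick's rod, on its axis; z points up along the stick.
- stand: White stand fixed to the counter, origin at the centre of its underside: base 90 x 100 x 12 mm, two upright plates (60 mm long along x, 18 mm thick, tops 125 mm above the counter), 26 mm wide slot between them along x, open at top and ends. The stick's rod goes down the slot, its collar rests on the plates; the rod's end is then 20 mm above the counter.
- cube: Clear acrylic display cube, 60 mm, loose; origin at the centre of its underside. Bystander.
- pick: Stainless steel dental pick lying along its x, 160 mm long, 8 mm thick, loose; origin at its middle, on the counter. Bystander.
- smallcup: Small pink silicone cup, 60 mm across and 45 mm high, loose; origin at the centre of its underside. Bystander.
- bead1_center (a point): Centre of the red bead, a chunky resin disc 28 mm across and 18 mm thick, 13 g, loose in the mixing cup. The five beads start flat on the cup's floor in a ring about 32 mm from the cup's centre, where the floor is clear for about 16 mm around the centre.
- bead2_center (a point): Centre of the yellow bead, a chunky resin disc 28 mm across and 18 mm thick, 13 g, loose in the mixing cup. The five beads start flat on the cup's floor in a ring about 32 mm from the cup's centre, where the floor is clear for about 16 mm around the centre.
- bead3_center (a point): Centre of the blue bead, a chunky resin disc 28 mm across and 18 mm thick, 13 g, loose in the mixing cup. The five beads start flat on the cup's floor in a ring about 32 mm from the cup's centre, where the floor is clear for about 16 mm around the centre.
- bead4_center (a point): Centre of the white bead, a chunky resin disc 28 mm across and 18 mm thick, 13 g, loose in the mixing cup. The five beads start flat on the cup's floor in a ring about 32 mm from the cup's centre, where the floor is clear for about 16 mm around the centre.
- bead5_center (a point): Centre of the purple bead, a chunky resin disc 28 mm across and 18 mm thick, 13 g, loose in the mixing cup. The five beads start flat on the cup's floor in a ring about 32 mm from the cup's centre, where the floor is clear for about 16 mm around the centre.

How it is judged:
On the way, in this order (a step that is already met when the one before it is completed fails the run):
1. with the stick's end down in the cup, all five beads are more than 20 mm from where they started (distance of each of bead1_center, bead2_center, bead3_center, bead4_center, bead5_center from where it was at the start of the episode above 0.02 m and z of stick_tip in the frame of cup_in below 0.03 m and horizontal distance between stick_tip and cup_in below 0.05 m), for 0.1 s.
2. the stick hangs upright by its collar in the stand and is let go, the lid still open (x of stick_tip in the frame of stand between -0.03 and 0.03 m and y of stick_tip in the frame of stand between -0.012 and 0.012 m and z of stick_tip in the frame of stand between 0.013 and 0.027 m and angle between stick_tip's own z axis and vertical below 0.12 rad and contact force between the fingers and stick below 0.1 N and value of joint lid above 0.3 rad), for 0.2 s.
At the end, for the whole second after the job is handed in: The lid is shut past its catch (below 0.02 rad); the stick hangs by its collar in the stand's slot, released, upright within 0.12 rad, within 30 mm of the slot's middle, its end 13 to 27 mm above the counter; all five beads lie in the cup, at rest, each more than 20 mm from where it started (x of stick_tip in the frame of stand between -0.03 and 0.03 m and y of stick_tip in the frame of stand between -0.012 and 0.012 m and z of stick_tip in the frame of stand between 0.013 and 0.027 m and angle between stick_tip's own z axis and vertical below 0.12 rad and contact force between the fingers and stick below 0.1 N and distance of each of bead1_center, bead2_center, bead3_center, bead4_center, bead5_center from where it was at the start of the episode above 0.02 m and horizontal distance between each of bead1_center, bead2_center, bead3_center, bead4_center, bead5_center and cup_in below 0.05 m and z of each of bead1_center, bead2_center, bead3_center, bead4_center, bead5_center in the frame of cup_in below 0.055 m and value of joint lid below 0.02 rad and linear speed of each of stick, bead1, bead2, bead3, bead4, bead5 below 0.02 m/s); the robot touches nothing.
It fails at once if a bystander (cube, pick, small cup) is moved by more than 25 mm (distance of any of cube, pick, smallcup from where it was at the start of the episode above 0.025 m).
It fails at once if the fingers touch a bead (contact force between the fingers and bead1 above 0.3 N or contact force between the fingers and bead2 above 0.3 N or contact force between the fingers and bead3 above 0.3 N or contact force between the fingers and bead4 above 0.3 N or contact force between the fingers and bead5 above 0.3 N).
It also fails if it takes over 72 s, if anything falls off the work surface, if the arm or the gripper's body presses on something with over 40 N, if the wrist force passes 120 N, or if a joint passes its speed limit or range.

## Working session

There is one attempt and no reset: what is moved stays moved. The work goes in short steps, Python scripts to look and compute and a shell command to move; the robot and the scene stay as the last step left them, time stands still between calls to the robot, and variables do not carry over. Pictures are saved under pics/ and viewed, at most 10 in all, crops included, and the job is handed in when it is done.

```bash
mkdir -p pics; ls
cat > h.py <<'E'
from rig import r, eyes
import numpy as np, cv2
from scipy.spatial.transform import Rotation as R
def snap(n,save=None):
    s=r.observe(); d=eyes.snapshot(n)
    if n=='wrist':
        T=np.eye(4);T[:3,:3]=R.from_quat(s['eef_rot']).as_matrix();T[:3,3]=s['ee_pos']
        d['view']=np.linalg.inv(T@np.array(d['tool_from_camera']))
    d['view']=np.array(d['view']); d['f']=192/np.tan(np.radians(d['fov_y'])/2)
    if save: cv2.imwrite(save,d['frame'][:,:,::-1])
    np.savez('%s.npz'%n,view=d['view'],f=d['f'],cx=d['cx'],cy=d['cy'],frame=d['frame'])
    return d
def back(d,u,v,z):
    V=d['view'];c=-V[:3,:3].T@V[:3,3]
    w=V[:3,:3].T@np.array([(u-d['cx'])/d['f'],(v-d['cy'])/d['f'],1])
    return c+w*(z-c[2])/w[2]
def proj(d,p):
    q=d['view'][:3,:3]@np.array(p)+d['view'][:3,3]
    return q[:2]/q[2]*d['f']+[d['cx'],d['cy']]
E
python3 - <<'E'
from h import *
a=snap('scene','pics/a.png');b=snap('side','pics/b.png');c=snap('wrist','pics/c.png')
for d in(a,b,c):print(np.round(d['view'],3).tolist(),d['f'],d['cx'],d['cy'])
m=np.hstack([a['frame'],b['frame']])
E
```

```text
pics
[[0.076, 0.997, -0.017, -0.023], [0.821, -0.073, -0.566, -0.431], [-0.565, 0.029, -0.824, 1.603], [0.0, 0.0, 0.0, 1.0]] 458.15479022902355 257.51233184427304 187.97657835859573
[[0.882, -0.472, 0.018, -0.547], [-0.34, -0.66, -0.67, 0.258], [0.328, 0.585, -0.742, 1.019], [0.0, 0.0, 0.0, 1.0]] 434.3402459008822 257.9699177519607 189.92922315302167
[[1.0, 0.001, -0.001, -0.55], [0.001, -0.955, 0.295, -0.04], [-0.0, -0.295, -0.955, 0.379], [0.0, 0.0, 0.0, 1.0]] 283.7037932308752 251.6379155392936 188.02496747180902
```

View pics/a.png

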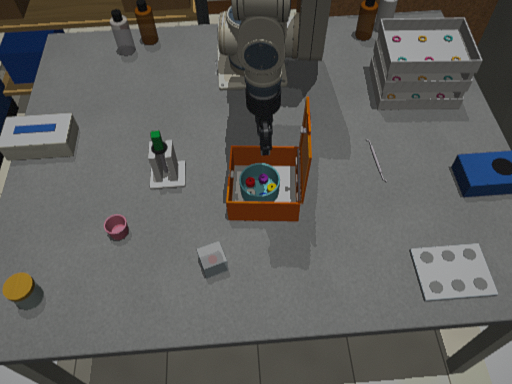

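View pics/b.png

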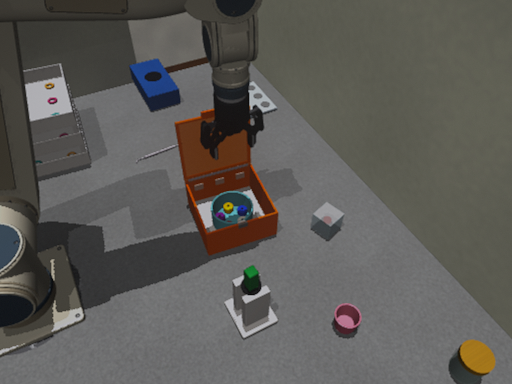

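The scene view shows the stand (165,165), shield (262,185), beads in the cup, lid upright at column ~305, pick at (376,160), cube at (212,258) and small cup at (116,228). I'll enlarge these.

Run:
```python
from h import *
a=cv2.imread('pics/a.png');b=cv2.imread('pics/b.png')
c1=cv2.resize(a[95:225,140:320],None,fx=4.4,fy=4.4,interpolation=cv2.INTER_CUBIC)
cv2.imwrite('pics/d.png',c1)
c2=cv2.resize(b[100:340,170:290],None,fx=2.5,fy=2.5,interpolation=cv2.INTER_CUBIC)
c3=cv2.imread('pics/c.png')
m=np.zeros((600,800,3),np.uint8);m[:,:300]=c2;m[:375,300:]=cv2.resize(c3,(500,375));cv2.imwrite('pics/e.png',m)
```

```text
(no output)
```

View pics/d.png

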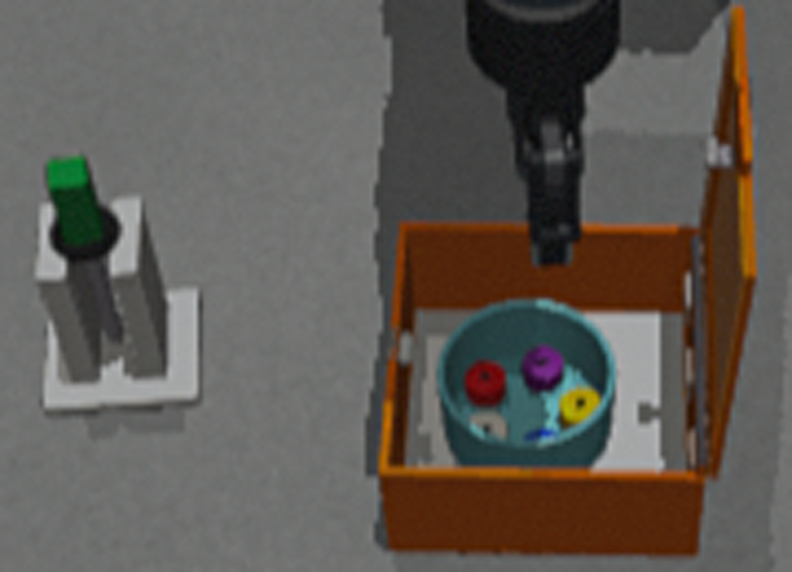

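View pics/e.png

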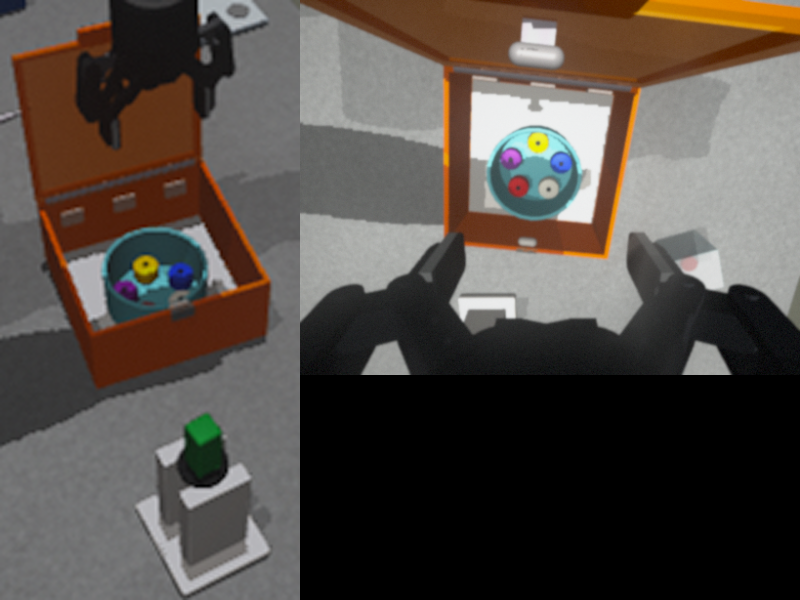

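Run:
```python
from h import *
L=lambda n:dict(np.load(n+'.npz'))
a,b,c=L('scene'),L('side'),L('wrist')
A=lambda u,v,z:np.round(back(a,140+u/4.4,95+v/4.4,z)*1e3).astype(int)[:2]
B=lambda u,v,z:np.round(back(b,170+u/2.5,100+v/2.5,z)*1e3).astype(int)[:2]
C=lambda u,v,z:np.round(back(c,(u-300)*1.024,v*1.024,z)*1e3).astype(int)[:2]
print('beads scene',[A(*p,.028) for p in[(486,383),(580,406),(540,437),(489,428),(543,367)]])
print('beads side',[B(*p,.028) for p in[(147,266),(180,273),(125,289)]],'y b p')
print('beads wrist',[C(*p,.028) for p in[(518,187),(538,143),(561,162),(548,188),(511,158)]])
print('cup rim',A(527,372,.063),C(536,173,.063))
print('shield top A',[A(*p,.09) for p in[(402,226),(383,473),(700,478)]])
print('shield top C',[C(*p,.09) for p in[(446,66),(638,88),(608,257),(445,237)]])
print('shield top B',[B(*p,.09) for p in[(43,212),(200,165),(268,285),(92,348)]])
print('handle top',A(68,173,.185),B(203,429,.185),[A(*p,.185) for p in [(47,162),(84,157),(90,185),(53,189)]])
print('collar',A(85,233,.128),B(203,464,.128))
print('plates A',[A(*p,.125) for p in[(40,203),(38,278),(142,197),(138,272)]])
print('base A',[A(*p,.012) for p in[(44,403),(200,398),(199,290)]],'B',[B(*p,.012) for p in[(136,510),(185,587),(268,547)]],'plate B',[B(*p,.125) for p in[(180,495),(248,470)]])
D=lambda u,v,z:np.round(back(a,u,v,z)*1e3).astype(int)[:2]
print('cube',D(212,258,.03),'sc',D(116,228,.03),'pick',D(376,160,.004))
print('lid A topcorners', [A(*p,.27) for p in[(738,8),(752,275)]])
```

```text
beads scene [array([520, -36]), array([543,  22]), array([564,  -5]), array([555, -36]), array([511,   1])]
beads side [array([539,  17]), array([567,  -8]), array([505,  -1])] y b p
beads wrist [array([514, -37]), array([540,  21]), array([570,  -3]), array([553, -38]), array([506,   2])]
cup rim [539 -11] [539  -9]
shield top A [array([438, -82]), array([ 623, -101]), array([642,  82])]
shield top C [array([456, 103]), array([639,  84]), array([ 623, -103]), array([435, -77])]
shield top B [array([453,  88]), array([634,  74]), array([ 616, -108]), array([428, -98])]
handle top [ 459 -273] [ 454 -277] [array([ 449, -286]), array([ 447, -264]), array([ 469, -260]), array([ 471, -281])]
collar [ 457 -274] [ 454 -276]
plates A [array([ 428, -304]), array([ 488, -302]), array([ 429, -241]), array([ 488, -241])]
base A [array([ 499, -321]), array([ 504, -221]), array([ 416, -222])] B [array([ 408, -232]), array([ 415, -319]), array([ 499, -321])] plate B [array([ 425, -292]), array([ 486, -297])]
cube [ 746 -148] sc [ 638 -399] pick [457 339]
lid A topcorners [array([447, 118]), array([636,  99])]
```

```bash
python3 -m jog '[{"xyz":[0,0,1.2],"twist":1},{"xyz":[0,-1,1.2],"twist":2},{"xyz":[-0.4,-2,1.2],"twist":3},{"xyz":[-0.8,-3,1.2],"twist":4},{"xyz":[-1.2,-4,1.2],"twist":5},{"xyz":[-1.6,-5,1.2],"twist":6},{"xyz":[-2,-6,1.2],"twist":7},{"xyz":[-2.4,-7,1.2],"twist":8},{"xyz":[-2.8,-8,1.2],"twist":9},{"xyz":[-3.13,-9.15,1.2],"twist":10},{"xyz":[-3.13,-9.15,1.2],"twist":11},{"xyz":[-3.13,-9.15,1.2],"twist":12}]' 1 && python3 -m jog '[{"xyz":[0,0,0],"twist":1},{"xyz":[0,0,0],"twist":2},{"xyz":[0,0,0],"twist":3},{"xyz":[0,0,0],"twist":4},{"xyz":[0,0,0],"twist":5},{"xyz":[0,0,0],"twist":6},{"xyz":[0,0,0],"twist":6},{"xyz":[0,0,0],"twist":6},{"xyz":[0,0,0],"twist":6}]'
python3 - <<'E'
from h import *
c=snap('wrist');cv2.imwrite('pics/f.png',c['frame'][:,:,::-1])
print(r.observe())
E
```

```text
time_s: 1.65
ee_pos: [0.4557, -0.275, 0.2284]
eef_rot: [-0.261, 0.965, 0.0, -0.0]
wrist_force: [-0.1, -1.0, 0.9]
grip_width: 0.998
finger_force: 0.0
time_s: 2.78
ee_pos: [0.4561, -0.2745, 0.2287]
eef_rot: [-0.706, 0.708, 0.0, -0.0]
wrist_force: [-0.1, -0.2, 0.6]
grip_width: 0.999
finger_force: 0.0
{'time_s': 2.825, 'qpos': array([-6.99481992e-01,  2.20370039e-01,  6.06996388e-02,  1.41116190e+00,
       -7.11068782e-06, -2.26858485e+00]), 'joint_vel': array([ 0.00057927, -0.00144381, -0.00114272, -0.00060848,  0.00119703,
       -0.00915384]), 'joint_efforts': array([-6.28333819e-04, -5.27941060e+01,  3.47963655e+01,  1.63901033e-03,
        3.64597747e-05,  4.01430263e-02]), 'ee_pos': array([ 0.45608417, -0.27449786,  0.22875905]), 'eef_rot': array([-7.06507795e-01,  7.07705261e-01,  1.76109082e-05, -5.10058726e-06]), 'wrist_force': array([ 0.25317769, -0.48992681, -0.0792706 ]), 'moment': array([-0.00290377,  0.01442898, -0.01442134]), 'finger_force': 0.0, 'grip_width': 0.9990182515005599}
```

View pics/f.png

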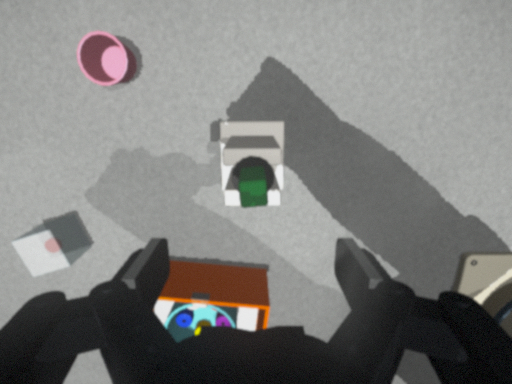

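Run:
```python
from h import *
c=dict(np.load('wrist.npz'))
print([proj(c,p).round() for p in[(.456,-.2745,.185),(.456,-.2625,.185),(.456,-.2865,.185),(.458,-.242,.125),(.458,-.302,.125)]])
f=c['frame'][165:215,253].astype(int);print([(165+i,*x) for i,x in enumerate(f)][::2])
print(back(c,253.5,195,.185), back(c,252.5,143,.125),back(c,220,205,.125),back(c,281,205,.125))
```

```text
[array([252., 196.]), array([252., 209.]), array([252., 182.]), array([250., 206.]), array([250., 151.])]
[(165, np.int64(51), np.int64(55), np.int64(51)), (167, np.int64(51), np.int64(69), np.int64(56)), (169, np.int64(46), np.int64(73), np.int64(50)), (171, np.int64(51), np.int64(74), np.int64(54)), (173, np.int64(48), np.int64(74), np.int64(52)), (175, np.int64(47), np.int64(73), np.int64(52)), (177, np.int64(51), np.int64(75), np.int64(54)), (179, np.int64(51), np.int64(81), np.int64(56)), (181, np.int64(51), np.int64(101), np.int64(60)), (183, np.int64(54), np.int64(115), np.int64(65)), (185, np.int64(50), np.int64(117), np.int64(67)), (187, np.int64(52), np.int64(119), np.int64(64)), (189, np.int64(52), np.int64(118), np.int64(65)), (191, np.int64(49), np.int64(117), np.int64(64)), (193, np.int64(52), np.int64(118), np.int64(68)), (195, np.int64(48), np.int64(106), np.int64(59)), (197, np.int64(51), np.int64(95), np.int64(62)), (199, np.int64(47), np.int64(91), np.int64(59)), (201, np.int64(54), np.int64(98), np.int64(62)), (203, np.int64(54), np.int64(112), np.int64(65)), (205, np.int64(71), np.int64(115), np.int64(78)), (207, np.int64(138), np.int64(152), np.int64(140)), (209, np.int64(174), np.int64(175), np.int64(172)), (211, np.int64(171), np.int64(173), np.int64(169)), (213, np.int64(176), np.int64(178), np.int64(176))]
[ 0.45494539 -0.27501411  0.185     ] [ 0.45561528 -0.30992243  0.125     ] [ 0.49045303 -0.24374301  0.125     ] [ 0.42513047 -0.2436624   0.125     ]
```

The handle top sits at (253,193), within 2 mm of plan. I'll descend and grip.

```bash
python3 -m jog '[{"xyz":[0,-0.05,-0.8],"twist":0},{"xyz":[0,-0.05,-1.6],"twist":0},{"xyz":[0,-0.05,-2.3],"twist":0},{"xyz":[0,-0.05,-2.9],"twist":0},{"xyz":[0,-0.05,-2.9],"twist":0}]' && python3 -m jog '[{"xyz":[0,0,0],"twist":0},{"xyz":[0,0,0],"twist":0},{"xyz":[0,0,0],"twist":0},{"xyz":[0,0,0],"twist":0},{"xyz":[0,0,0],"twist":0},{"xyz":[0,0,0],"twist":0},{"xyz":[0,0,0],"twist":0},{"xyz":[0,0,0],"twist":0}]' -1 60
```

```text
time_s: 3.45
ee_pos: [0.4555, -0.2755, 0.1408]
eef_rot: [-0.707, 0.707, 0.001, -0.0]
wrist_force: [-0.1, -0.4, 0.2]
grip_width: 0.999
finger_force: 0.0
time_s: 4.45
ee_pos: [0.4563, -0.2762, 0.1426]
eef_rot: [-0.707, 0.707, -0.001, 0.0]
wrist_force: [-1.2, -0.6, 5.9]
grip_width: 0.25
finger_force: 57.9
```

```bash
python3 -m jog '[{"xyz":[0,0,0.5],"twist":0},{"xyz":[0,0,1.5],"twist":0},{"xyz":[0,0,2.7],"twist":0},{"xyz":[0,0,3.9],"twist":0},{"xyz":[0.3,1,3.9],"twist":0},{"xyz":[0.8,2.6,3.9],"twist":0},{"xyz":[1.3,4.2,3.9],"twist":0},{"xyz":[1.8,5.8,3.9],"twist":0},{"xyz":[2.3,7.4,3.9],"twist":0},{"xyz":[2.6,8.4,3.9],"twist":0},{"xyz":[2.73,8.87,3.9],"twist":0},{"xyz":[2.73,8.87,3.9],"twist":0}]'
python3 - <<'E'
from h import *
import time
a=snap('scene','pics/g.png');b=snap('side','pics/h.png');c=snap('wrist')
m=np.zeros((600,800,3),np.uint8)
m[:,:400]=cv2.resize(a['frame'][70:250,190:310],(400,600),interpolation=2)
m[:,400:]=cv2.resize(b['frame'][100:280,160:280],(400,600),interpolation=2)
cv2.imwrite('pics/i.png',m[:,:,::-1])
cv2.imwrite('pics/w1.png',c['frame'][:,:,::-1])
E
```

```text
time_s: 5.95
ee_pos: [0.5381, -0.0095, 0.2592]
eef_rot: [0.708, -0.707, 0.0, -0.0]
wrist_force: [0.6, -0.4, -0.6]
grip_width: 0.251
finger_force: 58.2
```

View pics/i.png

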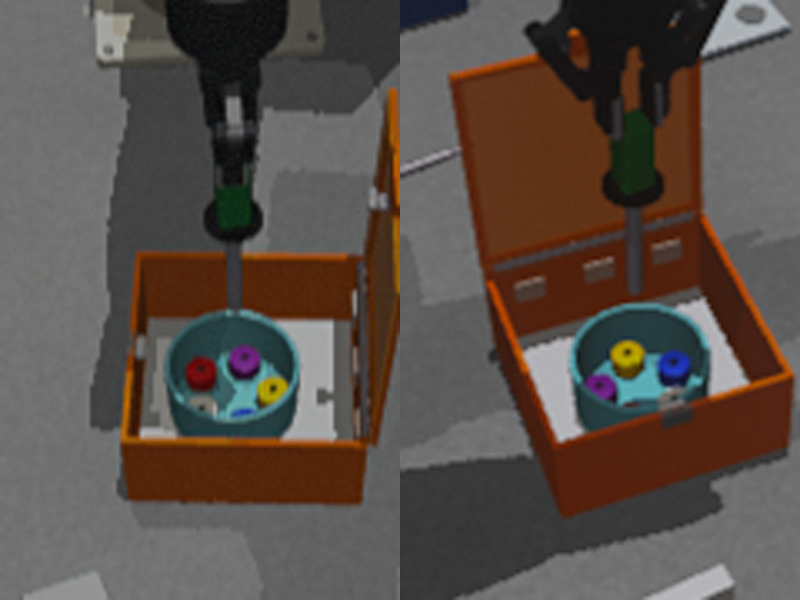

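Run:
```python
from h import *
a=dict(np.load('scene.npz'));b=dict(np.load('side.npz'))
pa=np.array([190+233/3.333,70+310/3.333]);pb=np.array([160+235/3.333,100+293/3.333])
K=lambda d:np.array([[d['f'],0,d['cx']],[0,d['f'],d['cy']],[0,0,1]])@d['view'][:3]
X=cv2.triangulatePoints(K(a),K(b),pa,pb);print((X[:3]/X[3]).ravel())
A=lambda u,v,z:back(a,190+u/3.333,70+v/3.333,z).round(4)
print('rim L,R',A(166,372,.063),A(299,372,.063), 'coll',A(233,221,.241),back(b,160+233/3.333,100+187/3.333,.241))
```

```text
[ 0.53496072 -0.00925682  0.1312305 ]
rim L,R [ 0.541  -0.0653  0.063 ] [0.5505 0.0425 0.063 ] coll [ 0.5387 -0.008   0.241 ] [ 0.53661761 -0.01023348  0.241     ]
```

```bash
python3 -m jog '[{"xyz":[0,-0.04,-1],"twist":0},{"xyz":[0,-0.04,-2],"twist":0},{"xyz":[0,-0.04,-2.8],"twist":0},{"xyz":[0,-0.04,-3.4],"twist":0},{"xyz":[0,-0.04,-3.7],"twist":0},{"xyz":[0,-0.04,-4],"twist":0},{"xyz":[0,-0.04,-4],"twist":0}]' && python3 -m jog '[{"xyz":[0.3,-0.13,0],"twist":0},{"xyz":[0.6,-0.27,0],"twist":0},{"xyz":[0.96,-0.43,0],"twist":0},{"xyz":[1.02,-0.25,0],"twist":0},{"xyz":[1.05,-0.07,0],"twist":0},{"xyz":[1.04,0.11,0],"twist":0},{"xyz":[1.01,0.29,0],"twist":0},{"xyz":[0.94,0.46,0],"twist":0},{"xyz":[0.85,0.62,0],"twist":0},{"xyz":[0.73,0.76,0],"twist":0},{"xyz":[0.59,0.87,0],"twist":0},{"xyz":[0.43,0.96,0],"twist":0}]'
```

```text
time_s: 6.98
ee_pos: [0.5378, -0.0114, 0.1386]
eef_rot: [-0.707, 0.707, 0.0, -0.0]
wrist_force: [0.2, -0.8, -0.3]
grip_width: 0.255
finger_force: 58.2
time_s: 8.48
ee_pos: [0.5507, 0.0179, 0.1388]
eef_rot: [0.707, -0.707, 0.0, -0.0]
wrist_force: [-0.4, -1.2, -0.7]
grip_width: 0.249
finger_force: 63.5
```

```bash
python3 -m jog '[{"xyz":[-0.18,0.06,0],"twist":0},{"xyz":[-0.36,0.09,0],"twist":0},{"xyz":[-0.54,0.08,0],"twist":0},{"xyz":[-0.72,0.05,0],"twist":0},{"xyz":[-0.89,-0.02,0],"twist":0},{"xyz":[-1.05,-0.11,0],"twist":0},{"xyz":[-1.19,-0.23,0],"twist":0},{"xyz":[-1.30,-0.37,0],"twist":0},{"xyz":[-1.39,-0.53,0],"twist":0},{"xyz":[-1.39,-0.53,0],"twist":0}]'
python3 - <<'E'
from h import *
a=snap('scene');b=snap('side')
m=np.zeros((600,800,3),np.uint8)
m[:,:400]=cv2.resize(a['frame'][140:230,215:275],(400,600),interpolation=2)
m[:,400:]=cv2.resize(b['frame'][165:255,200:260],(400,600),interpolation=2)
cv2.imwrite('pics/j.png',m[:,:,::-1])
E
```

```text
time_s: 9.72
ee_pos: [0.5092, 0.0014, 0.1389]
eef_rot: [-0.707, 0.707, -0.0, 0.0]
wrist_force: [4.3, -0.6, 1.2]
grip_width: 0.242
finger_force: 59.5
```

View pics/j.png

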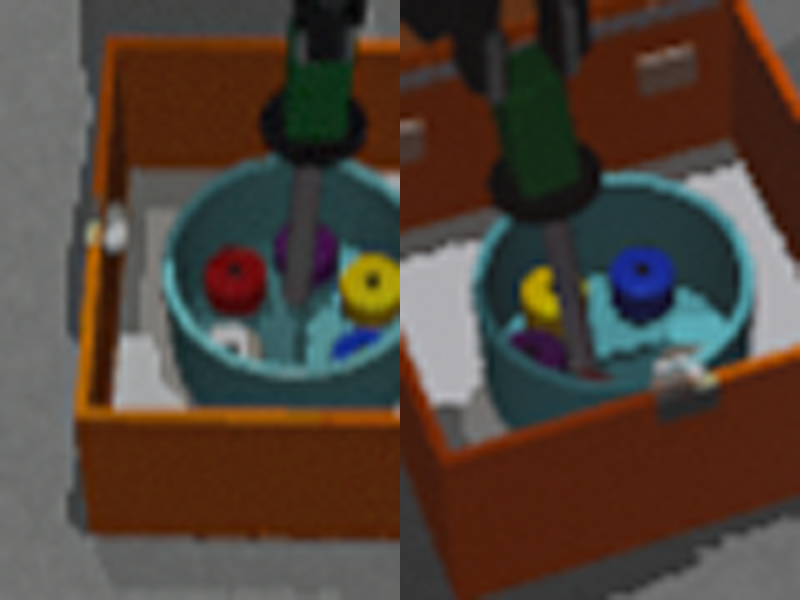

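The picture shows the beads roughly unmoved and the stick leaning in the jaws. I'll triangulate the tip.

Run:
```python
from h import *
a=dict(np.load('scene.npz'));b=dict(np.load('side.npz'))
K=lambda d:np.array([[d['f'],0,d['cx']],[0,d['f'],d['cy']],[0,0,1]])@d['view'][:3]
def T(p,q):
  X=cv2.triangulatePoints(K(a),K(b),np.array([215+p[0]/6.667,140+p[1]/6.667]),np.array([200+(q[0]-400)/6.667,165+q[1]/6.667]));return (X[:3]/X[3]).ravel().round(4)
print('tip',T((298,303),(590,376)),'collar',T((313,123),(545,180)),'handle low', T((320,135),(543,195)))
A=lambda u,v,z:back(a,215+u/6.667,140+v/6.667,z)[:2].round(4)
B=lambda u,v,z:back(b,200+(u-400)/6.667,165+v/6.667,z)[:2].round(4)
print([A(*p,.028) for p in[(233,268),(373,282),(300,232),(232,340),(360,340)]])
print([B(*p,.028) for p in[(545,278),(642,270),(535,345)]])
```

```text
tip [ 0.5217 -0.0119  0.0077] collar [ 0.5129 -0.0026  0.121 ] handle low [ 5.120e-01 -2.000e-04  1.112e-01]
[array([ 0.5137, -0.0369]), array([0.5262, 0.0212]), array([ 0.4975, -0.0073]), array([ 0.5503, -0.0398]), array([0.555 , 0.0131])]
[array([0.5219, 0.0253]), array([0.559 , 0.0109]), array([ 0.5036, -0.0046])]
```

```bash
cat >> h.py <<'E'
HS={'red':[(0,8),(172,180)],'yellow':[(24,34)],'blue':[(112,124)],'purple':[(138,155)]}
def beads(c0=(.538,-.011)):
    for n in('scene','side'):
        d=snap(n);h=cv2.cvtColor(d['frame'],cv2.COLOR_RGB2HSV).astype(int)
        q=proj(d,(*c0,.03));uu,vv=np.meshgrid(np.arange(512),np.arange(384))
        near=np.hypot(uu-q[0],vv-q[1])<(26 if n=='scene' else 30)
        for k,rs in HS.items():
            m=near&(h[...,1]>110)&(h[...,2]>50)&np.any([(h[...,0]>=x)&(h[...,0]<=y) for x,y in rs],0)
            nl,lab,st,ce=cv2.connectedComponentsWithStats(m.astype(np.uint8))
            if nl<2: print(n,k,'none');continue
            i=1+st[1:,4].argmax();p=back(d,*ce[i],.022)
            e=(p[:2]-c0)*1e3
            print(n,k,st[i,4],(p[:2]*1e3).round(),'r%.0f ang%.0f'%(np.hypot(*e),np.degrees(np.arctan2(e[1],e[0]))%360))
E
python3 -m jog '[{"xyz":[0.3,-0.13,0],"twist":0},{"xyz":[0.6,-0.27,0],"twist":0},{"xyz":[0.96,-0.43,0],"twist":0},{"xyz":[0.96,-0.43,0],"twist":0}]' -1 120 && python3 -m jog '[{"xyz":[0.4,-0.15,0],"twist":0},{"xyz":[0.8,-0.3,0],"twist":0},{"xyz":[1.19,-0.43,0],"twist":0},{"xyz":[1.25,-0.22,0],"twist":0},{"xyz":[1.27,0,0],"twist":0},{"xyz":[1.25,0.22,0],"twist":0},{"xyz":[1.19,0.43,0],"twist":0},{"xyz":[1.1,0.64,0],"twist":0},{"xyz":[0.97,0.82,0],"twist":0},{"xyz":[0.82,0.97,0],"twist":0}]'
python3 -c "
from h import *
beads()"
```

```text
time_s: 10.32
ee_pos: [0.5385, -0.0115, 0.1382]
eef_rot: [-0.707, 0.707, 0.0, -0.0]
wrist_force: [-0.3, 0.2, -1.0]
grip_width: 0.207
finger_force: 118.6
time_s: 11.58
ee_pos: [0.5624, 0.0184, 0.1389]
eef_rot: [0.707, -0.707, 0.0, -0.0]
wrist_force: [0.3, 0.4, 0.1]
grip_width: 0.215
finger_force: 118.6
scene red 76 [514. -37.] r35 ang228
scene yellow 20 [523.  28.] r42 ang112
scene blue 8 [540.  25.] r36 ang86
scene purple 40 [502.  -8.] r36 ang176
side red 310 [542. -73.] r62 ang273
side yellow 34 [521.  30.] r44 ang113
side blue 77 [547.  19.] r31 ang73
side purple 20 [507.  -0.] r32 ang161
```

```bash
python3 -m jog '[{"xyz":[-0.18,0.13,0],"twist":0},{"xyz":[-0.39,0.22,0],"twist":0},{"xyz":[-0.6,0.28,0],"twist":0},{"xyz":[-0.82,0.3,0],"twist":0},{"xyz":[-1.04,0.28,0],"twist":0},{"xyz":[-1.25,0.22,0],"twist":0},{"xyz":[-1.46,0.13,0],"twist":0},{"xyz":[-1.64,0,0],"twist":0}]'
python3 - <<'E'
from h import *
beads()
a=dict(np.load('scene.npz'));b=dict(np.load('side.npz'))
m=np.zeros((600,800,3),np.uint8)
m[:,:400]=cv2.resize(a['frame'][140:230,225:285],(400,600),interpolation=2)
m[:,400:]=cv2.resize(b['frame'][165:255,200:260],(400,600),interpolation=2)
cv2.imwrite('pics/k.png',m[:,:,::-1])
E
```

```text
time_s: 12.68
ee_pos: [0.5127, 0.0176, 0.1387]
eef_rot: [-0.707, 0.707, 0.0, -0.0]
wrist_force: [-0.9, 0.1, -1.1]
grip_width: 0.208
finger_force: 119.0
scene red 53 [530. -45.] r35 ang257
scene yellow 63 [500.  -8.] r38 ang175
scene blue 70 [531.  -7.] r8 ang150
scene purple 51 [507. -34.] r38 ang217
side red 466 [530. -70.] r60 ang262
side yellow 3 [500.   8.] r42 ang153
side blue 74 [528.  -8.] r11 ang163
side purple none
```

View pics/k.png

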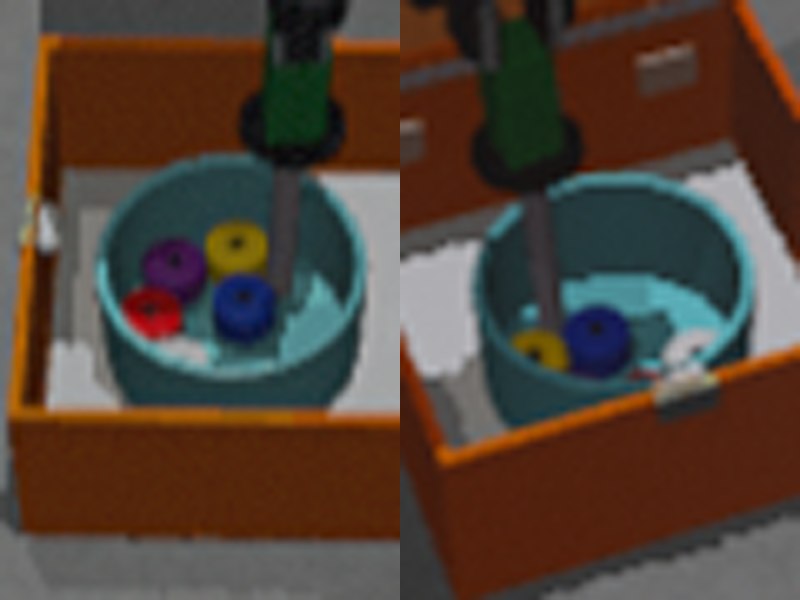

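Good: blue is in the middle, and yellow, purple and red have been driven round; red and white need more. Sweeping on.

```bash
python3 -m jog '[{"xyz":[-0.15,-0.15,0],"twist":0},{"xyz":[-0.28,-0.33,0],"twist":0},{"xyz":[-0.37,-0.54,0],"twist":0},{"xyz":[-0.43,-0.75,0],"twist":0},{"xyz":[-0.45,-0.97,0],"twist":0},{"xyz":[-0.43,-1.19,0],"twist":0},{"xyz":[-0.43,-1.19,0],"twist":0}]'
python3 - <<'E'
from h import *
b=dict(np.load('side.npz'));print('white before',back(b,200+290/6.667,165+345/6.667,.025))
beads()
a=dict(np.load('scene.npz'));b=dict(np.load('side.npz'))
m=np.zeros((600,800,3),np.uint8)
m[:,:400]=cv2.resize(a['frame'][140:230,225:285],(400,600),interpolation=2)
m[:,400:]=cv2.resize(b['frame'][165:255,200:260],(400,600),interpolation=2)
cv2.imwrite('pics/l.png',m[:,:,::-1])
E
```

```text
time_s: 13.65
ee_pos: [0.5006, -0.0178, 0.1388]
eef_rot: [-0.707, 0.707, 0.0, 0.0]
wrist_force: [2.3, 4.5, 0.1]
grip_width: 0.2
finger_force: 118.3
white before [ 0.55978635 -0.03101301  0.025     ]
scene red 52 [531. -45.] r35 ang258
scene yellow 56 [500. -11.] r38 ang180
scene blue 70 [530.  -7.] r9 ang154
scene purple 50 [507. -36.] r39 ang219
side red 542 [528. -69.] r59 ang260
side yellow 3 [502.   7.] r40 ang153
side blue 75 [528.  -9.] r10 ang166
side purple none
```

View pics/l.png

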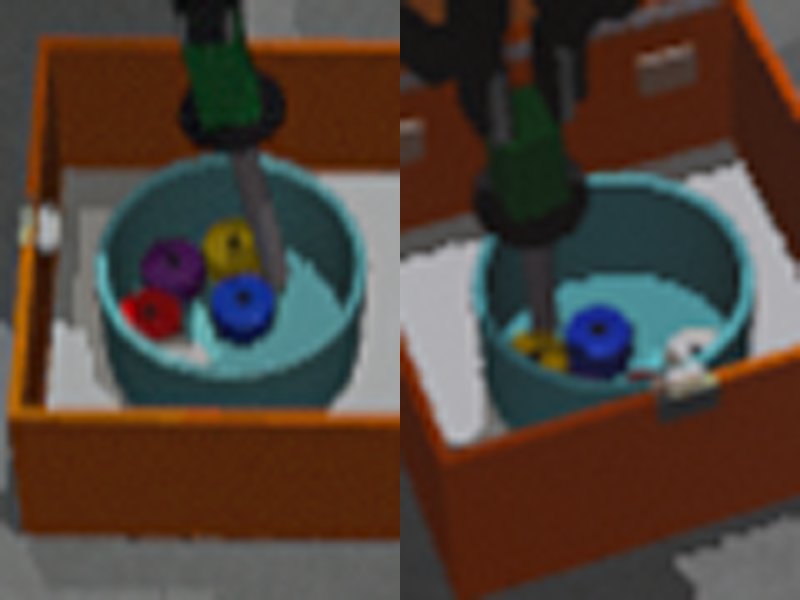

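Red has moved only ~16 mm and white ~10 mm; the pack has jammed and the stick leans in the pads. I'll back off into the free +y side and map the cup.

```bash
cat >> h.py <<'E'
def amap(n,pt=(.538,-.011,.04),w=22,hh=22):
    d=snap(n);u,v=proj(d,pt).round().astype(int);f=d['frame'];h=cv2.cvtColor(f,cv2.COLOR_RGB2HSV).astype(int)
    print(n,'cols from',u-w,'rows from',v-hh)
    for y in range(v-hh,v+hh+1):
        s=''
        for x in range(u-w,u+w+1):
            H,S,V=h[y,x]
            if S<55: c='W' if V>130 else ('#' if V>45 else 'k')
            elif H<13 or H>170: c='R'
            elif H<36: c='Y'
            elif H<80: c='G'
            elif H<108: c='.' if V>130 else ','
            elif H<130: c='B'
            else: c='P'
            s+=c
        print('%3d '%y+s)
E
python3 -m jog '[{"xyz":[0.2,0.6,0],"twist":0},{"xyz":[0.43,1.19,0],"twist":0},{"xyz":[1,1.2,0],"twist":0},{"xyz":[1.5,1,0],"twist":0},{"xyz":[1.98,0.92,0],"twist":0},{"xyz":[1.98,0.92,0],"twist":0}]'
python3 -c "
from h import *
beads();amap('scene');amap('side',w=24)
c=snap('wrist');p=r.observe()['ee_pos']
for z in(.016,.12):print(proj(c,(p[0],p[1],z)))"
```

```text
time_s: 14.5
ee_pos: [0.5606, 0.0094, 0.1382]
eef_rot: [-0.707, 0.707, 0.0, -0.0]
wrist_force: [-0.4, -0.2, -1.5]
grip_width: 0.205
finger_force: 132.3
scene red 53 [531. -46.] r35 ang259
scene yellow 37 [504. -13.] r34 ang183
scene blue 61 [533. -10.] r6 ang166
scene purple 50 [508. -35.] r38 ang219
side red 390 [534. -71.] r60 ang266
side yellow 5 [505.   6.] r38 ang153
side blue 78 [529. -11.] r9 ang180
side purple none
scene cols from 238 rows from 162
162 RRRRRRRRRRRRRRRYRRRRRRRRRG##kkBkPk#YRRRRRRRRR
163 RRRRRRRRRRRRRRRRR########GG#k,kkkk#YRRRRRRRRR
164 RRYRRRRRRRYRR##,,,,,,,,,,,G#GGGGGGGYRRYRRYRYR
165 RRRRRRRRRRR#,,,,,,,,,,,,,GGGGGGGGGGYRRRRRRRRR
166 ##########,,,,,,,,,,,,,,,GGGGGGGGGG#WWWWWWWWW
167 ########,,,,,,,,,,,,,,,,,GGGGGGGGGGWWWWWWWWWW
168 #######,,,,,,,,,,,,,,,,,GGGGGGGGGGG,.WWWWWWWW
169 ######,,,,,,,,,,,,,,,,,kkGGGGGGGGGG,,WWWWWWWW
170 #####,,,,,,,,,,,,,,,,,kRkGGGGGGGGGG,,,.WWWWWW
171 ####,,,,,,,,,,,,,,,,,,kkkGGGGGGGGGGPB,.WWWWWW
172 ####,,,,,,,,,,,,,,,,,,kkkGGGGGGGGGGYR,,.WWWWW
173 ###,,,,,,,,,,,,,,,,#YYkkkGGGGGGGGGGkR,,.WWWWW
174 ###,,,,,,,,,,,,,,,YYYYPBkGGGGGGGGGG
[... 3429 characters left out ...]
 W###,,,,,,,,,,,,,,,,,,,,,,,,,#######WYYRRRRRRRRRR
223 #####,,,,,,,,,,,,,,,,,,,,,,#YY#########RRRRRRRRRR
224 #####,,,,,,,,,,,,,,,,,,#YRRYYY######kkRRRRRRRRRRR
225 #####,,,,,,,,,,,,,,,#RRYYYYYRY##kkkkkkRRRRRRRRRRR
226 ######,,,,,,,,,,#YRRYYYYYRRRRRkkkkk#RRRRRRRRRRRRR
227 ######,,,,,,,#YRYYYYYYRRRRRRRRkkRRRRRRRRRRRRRRRRR
228 #######,,,#YRYYYYYRRRRRRRRRRRRRRRRRRRRRRRRRRRRRRR
229 ######YYRRYYYYYRRRRRRRRRRRRRRRRRRRRRRRRRRRRRRRRRR
230 ####YRRYYYYYRRRRRRRRRRRRRRRRRRRRRRRRRRRRRRRRRRRRR
231 #YRRYYYYYRRRRRRRRRRRRRRRRRRRRRRRRRRRRRRRRRRRRRRRR
232 RYYYYRRRRRRRRRRRRRRRRRRRRRRRRRRRRRRRRRRRRRRRRRRRR
233 YYRRRRRRRRRRRRRRRRRRRRRRRRRRRRRRRRRRRRRRRRRRRRRRR
[251.98987168 172.81384452]
[252.14172917 206.23194254]
```

Run:
```python
from h import *
a=dict(np.load('scene.npz'));b=dict(np.load('side.npz'))
K=lambda d:np.array([[d['f'],0,d['cx']],[0,d['f'],d['cy']],[0,0,1]])@d['view'][:3]
X=cv2.triangulatePoints(K(a),K(b),np.array([266.,193]),np.array([239.,210]));print((X[:3]/X[3]).ravel().round(4),back(a,266,192,.017),back(b,239,210,.017))
for t in((244,217),(243,216),(245,218)):print('white',back(b,*t,.028))
print(back(a,252,194,.028),back(a,255,192,.028), proj(a,(.56,-.032,.028)),proj(a,(.569,-.02,.028)))
```

```text
[0.5593 0.0019 0.0217] [0.55019319 0.00515845 0.017     ] [0.56234402 0.00144189 0.017     ]
white [ 0.55952662 -0.03454153  0.028     ]
white [ 0.55869545 -0.0302639   0.028     ]
white [ 0.56035461 -0.03880281  0.028     ]
[ 0.56079909 -0.03443749  0.028     ] [ 0.55490278 -0.02571843  0.028     ] [252.86212319 193.69496941] [257.45303224 196.09140454]
```

```bash
python3 -m jog '[{"xyz":[-0.12,-0.3,0],"twist":0},{"xyz":[-0.23,-0.63,0],"twist":0},{"xyz":[-0.33,-1.07,0],"twist":0},{"xyz":[-0.4,-1.35,0],"twist":0},{"xyz":[-0.47,-1.6,0],"twist":0},{"xyz":[-0.5,-1.85,0],"twist":0},{"xyz":[-0.5,-2.07,0],"twist":0},{"xyz":[-0.2,-2.07,0],"twist":0},{"xyz":[0.1,-1.97,0],"twist":0},{"xyz":[0.3,-1.83,0],"twist":0},{"xyz":[0.5,-1.6,0],"twist":0},{"xyz":[0.57,-1.35,0],"twist":0}]'
python3 -c "
from h import *
beads();amap('scene',w=19,hh=16);amap('side',w=20,hh=17)"
```

```text
time_s: 16.25
ee_pos: [0.5766, -0.0304, 0.1383]
eef_rot: [-0.707, 0.707, 0.0, -0.001]
wrist_force: [-3.2, -0.3, -0.1]
grip_width: 0.2
finger_force: 132.4
scene red 37 [526. -49.] r40 ang253
scene yellow 61 [501.   4.] r40 ang158
scene blue 64 [532.  -8.] r6 ang156
scene purple none
side red 483 [531. -69.] r59 ang263
side yellow 50 [506.   7.] r37 ang152
side blue 71 [530. -10.] r8 ang171
side purple 8 [513. -15.] r26 ang188
scene cols from 241 rows from 168
168 ####,,,,#kkkkBk##,,,,,,,,,,,,,,,..WWWWW
169 ###,,,,##kkBkkk##,,,,,,,,,,,,,,,,..WWWW
170 ##,,,,,G#kkkkGkkG,,,,,,,,,,,,,,,,,..WWW
171 #,,,,,,,GGGGGGGGG,,,,,,,,,,,,,,,,,,.WWW
172 #,,,,,,,GGGGGGGGG,,,,,##,,,,,,,,,,,,.WW
173 ,,,,,,,GGGGGGGGGG,,,YYYYYY,,,,,,,,,,.WW
174 ,,,,,,,GGGGGGGGGG,,YYYYYYYY,,,,,,,,,,.W
175 ,,,,,,,GGGGGGGGGGGYYYYYYYYYY,,,,,,,,,.W
176 ,,,,,kPGGGGGGGGGGGBYYYYYYYYY,,,,,,,,,..
177 ,,,,kYkGGGGGGGGGGGBkYYYYYYYY,,,,,,,,,,.
178 ,,,,kkBGGGGGGGGGGGPBYYYYYYYY,,,,,,,,,,.
179 ,,,,,kkkGGGGGGGGGGkBYYYYYYYG.,,,,,,,,,.
180 ,,,,kPkkGGGGGGGGGGkkYYYYYYY,...,,,,,,,.
181 ,,,#RkBkGGGGGGGGGGkBB#YYYYY....,,,,,,,.
182 ,,#RRRkkGGGGGkkkY
[... 1757 characters left out ...]
..,##,,,#W
214 ..YYYYYYYYY..BBBBkBBBB...........,#,,,,#W
215 ..YYYYkYYYYGBBBBBBBBBB...........,,,,,,#W
216 ,,,YYYYYYYYGBBBBBBBBBB,.........,,,,,,,#W
217 ,,,,GYYYYYYG,BBBBBBBBB,....#####,,,,,,,#W
218 ,,,,,GYYYYY#,BBBBBBBBB,...#####,,,,,,,kRR
219 ,,,,,,GYYPPPPPBBBBBBBB,..#######,,,#YRRRR
220 ,,,,,,,,,BPPPPPBBBBBB,...#########RRRRRRR
221 ,,,,,,,,,,,,BPPBBBBPPP,.,########RRRRRRRR
222 ,,,,,,,,,,,,,,,,,,,,,,,,#R####RR##RRRRRRR
223 #,,,,,,,,,,,,,,,,,,,,,,#RRR#######RRRRRRR
224 #,,,,,,,,,,,,,,,,,,#RRRRRR#####kkkRRRRRRR
225 #,,,,,,,,,,,,,,,#RRRRRRRRR#kkkkkkkRRRRRRR
226 ##,,,,,,,,,,##RRRRRRRRRRRRkkkkk#RRRRRRRRR
227 W#,,,,,,,##RRRRRRRRRRRRRRRkkRRRRRRRRRRRRR
228 WW#,,,#RRRRRRRRRRRRRRRRRRRRRRRRRRRRRRRRRR
```

```bash
python3 -m jog '[{"xyz":[-0.57,0.27,0],"twist":0},{"xyz":[-1,0.13,0],"twist":0},{"xyz":[-1.17,-0.33,0],"twist":0},{"xyz":[-1.2,-0.83,0],"twist":0},{"xyz":[-1.2,-1.27,0],"twist":0},{"xyz":[-1.2,-1.27,0],"twist":0},{"xyz":[-1.2,-1.27,0],"twist":0}]'
python3 -c "
from h import *
beads();amap('scene',w=19,hh=16);amap('side',w=20,hh=17)"
```

```text
time_s: 17.32
ee_pos: [0.5409, -0.0686, 0.1386]
eef_rot: [-0.707, 0.707, 0.0, 0.0]
wrist_force: [-0.9, 4.8, 0.9]
grip_width: 0.199
finger_force: 129.7
scene red 69 [505. -32.] r39 ang213
scene yellow 71 [516.  19.] r37 ang126
scene blue 62 [541.   2.] r13 ang76
scene purple 60 [501.  -5.] r38 ang171
side red 152 [565. -72.] r67 ang294
side yellow 68 [518.  22.] r38 ang121
side blue 77 [539.   1.] r12 ang84
side purple 28 [507.   1.] r33 ang159
scene cols from 241 rows from 168
168 GGGGkkk,,,,,,,,,,,,,,,,,,,,,,,,,..WWWWW
169 GGGGkkk,,,,,,,,,,,,,,,,,,,,,,,,,,..WWWW
170 GGGGkk,,,,,,,,,,,,,,,,,,,,,,,,,,,,..WWW
171 GGGkkk,,,,,,,,,,,,,,,,,,,,,,,,,,,,,.WWW
172 Gkkkk,,,,,,,,,,,,,,BB,,,,,,,,,,,,,,,.WW
173 Pkkkk,,,,,,,,,,,,BPPPPPB,,,,,,,,,,,,.WW
174 Pkk,,,,,,,##,,,,BPPPPPPPB,,,,,,,,,,,,.W
175 kkk,,,,,RRRRRR,,PPPPPPPPP,,,,,,,,,,,,.W
176 ###,,,,RRRRRRRR,PPPPPPPPP,,,Y##,,,,,,..
177 ###,,,RRRRRRRRR#PPPPPPPPP,YYYYYY#,,,,,.
178 ###,,,RRRRRRRRRRPPPPPPPPPYYYYYYYY#,,,,.
179 ####,,RRRRRRRRRRPPPPPPPPYYYYYYYYYY,,,,.
180 ####,,RRRRRRRRRRPPPPPPPPYYYYYYYYYY,,,,.
181 ####,,RRRRRRRRRR,PPPPPPPYYYYYYYYYY,,,..
18
[... 1776 characters left out ...]
,......,#W
214 .,,,BPPPPPYYY#,BBBBBBBBB,..,###,.....,,#W
215 ,..BPPPPPPPYY,,BBBBBBBB,...,###,..,.,,,#W
216 ,,.BPPPPPPPP,.,BBBBBBBB,..,,###,.,,,,,,#W
217 ,,,..BPPPPPP...,BBBB#WWWWW,,###,,,,,,,,#W
218 ,,,,..,PPPPP,...,,,#WWWWWWW####,,,,,,,kRW
219 ,,,,,...PPPP,....,WWWW#WWWW#####,,,#YRRRR
220 ,,,,,,.....PRRR#..WWWWk#WW########RRRRRRR
221 ,,,,,,,,....WWRR#.WWWW,,#########RRRRRRRR
222 ,,,,,,,,,,,.........,,,,#R####RR#RRRRRRRR
223 #,,,,,,,,,,,,,,,.,,,,,,#YRR######kRRRRRRR
224 #,,,,,,,,,,,,,,,,,,#RRRRRR###R#kkkRRRRRRR
225 #,,,,,,,,,,,,,,,#RRRRRRRRR#kkkkkkkRRRRRRR
226 ##,,,,,,,,,,##RRRRRRRRRRRRkkkkkRRRRRRRRRR
227 ##,,,,,,,##RRRRRRRRRRRRRRRkkRRRRRRRRRRRRR
228 W##,,,#RRRRRRRRRRRRRRRRRRRRRRRRRRRRRRRRRR
```

```bash
python3 -m jog '[{"xyz":[-0.22,0.5,0],"twist":0},{"xyz":[-0.43,0.55,0],"twist":0},{"xyz":[-0.67,0.65,0],"twist":0},{"xyz":[-0.87,0.8,0],"twist":0},{"xyz":[-1.03,0.95,0],"twist":0},{"xyz":[-1.2,1.15,0],"twist":0},{"xyz":[-1.33,1.4,0],"twist":0},{"xyz":[-1.33,1.4,0],"twist":0}]'
python3 -c "
from h import *
beads();amap('scene',w=19,hh=16);amap('side',w=20,hh=17)"
```

```text
time_s: 18.52
ee_pos: [0.5007, -0.0263, 0.1388]
eef_rot: [0.707, -0.707, -0.0, 0.0]
wrist_force: [0.5, -0.9, 0.2]
grip_width: 0.201
finger_force: 132.5
scene red 72 [507. -20.] r33 ang196
scene yellow 69 [529.  23.] r35 ang105
scene blue 53 [546.  -0.] r13 ang54
scene purple 56 [506.   8.] r37 ang150
side red 509 [529. -70.] r60 ang262
side yellow 17 [536.  19.] r30 ang94
side blue 76 [545.  -1.] r12 ang56
side purple 47 [506.  12.] r39 ang144
scene cols from 241 rows from 168
168 ####,,,####,,,,,,,,,,,,,,,,,,,,,..WWWWW
169 ###,,,,####,,,,,,,,,,,,,,,,,,,,,,..WWWW
170 ##,,,,,####,,,,,,,,,,,,,,,,,,,,,,,..WWW
171 #,,,,,,####,,,,,,,,,,,,,,,,,,,,,,,,.WWW
172 #,,,,,#####,,,,,,,,,,,,,,,,,,,,,,,,,.WW
173 ,,,,,,#####,,,,,,,,,,,,,,,,,,,,,,,,,.WW
174 ,,,,,,#####,,###R#,,,,BPPPPB,,,,,,,,,.W
175 ,,,,,,####,#RRRRRRR,,BPPPPPPP,,,,,,,,.W
176 ,,,,,,#####RRRRRRRR#,PPPPPPPPB,,,,,,,..
177 ,,,,,,#####RRRRRRRRRBPPPPPPPPP,,,,,,,,.
178 ,,,,,,####RRRRRRRRRRPPPPPPPPPP,,,,,,,,.
179 ,,,,,,####RRRRRRRRRRPPPPPPPPPP,,,,,,,,.
180 ,,,,,,####RRRRRRRRRRPPPPPPPPPYYYYG,,,,.
181 ,,,,,,#####RRRRRRRRR,PPPPPPRYYYYYYY,,,.
18
[... 1776 characters left out ...]
.......,#W
214 .,PPPPPPPP####,.,BBBBBBBBB,..........,,#W
215 ,,BPPPPPPPP###,.,BBBBBBBBB,..........,,#W
216 ,,,BPPPPPP####,.,BBBBBBBB,,......,..,,,#W
217 ,,,,BPPPPPR###,..,,B#WWWWW........,,,,,#W
218 ,,,,,,BRRRR###,...,WWWWWWWW.......,,,,#YR
219 ,,,,,,,RRRR###R#..WWWW#WWWWW...W,,,#YRYYY
220 ,,,,,,,,#R####RR,.WWWWk###W#WWWW#YRYYYYYR
221 ,,,,,,,,,,,,,,#R,.WWW#,,,##WWWWWWYYYYRRRR
222 ,,,,,,,,,,,,,,,,,,,,,,,,,###WWYYWYYRRRRRR
223 #,,,,,,,,,,,,,,,,,,,,,,#RRR########RRRRRR
224 #,,,,,,,,,,,,,,,,,,#RRRRRR#####kkkRRRRRRR
225 #,,,,,,,,,,,,,,,#RRRRRRRRR#kkkkkkkRRRRRRR
226 ##,,,,,,,,,,##RRRRRRRRRRRRkkkkkkRRRRRRRRR
227 W#,,,,,,,##RRRRRRRRRRRRRRRkkRRRRRRRRRRRRR
228 WW#,,,#RRRRRRRRRRRRRRRRRRRRRRRRRRRRRRRRRR
```

```bash
python3 -m jog '[{"xyz":[-0.07,0.2,0],"twist":0},{"xyz":[-0.1,0.42,0],"twist":0},{"xyz":[-0.1,0.64,0],"twist":0},{"xyz":[-0.07,0.87,0],"twist":0},{"xyz":[0.03,1.09,0],"twist":0},{"xyz":[0.13,1.29,0],"twist":0},{"xyz":[0.3,1.45,0],"twist":0},{"xyz":[0.3,1.45,0],"twist":0}]'
python3 -c "
from h import *
beads();amap('scene',w=19,hh=16);amap('side',w=20,hh=17)"
```

```text
time_s: 19.73
ee_pos: [0.5103, 0.0169, 0.1386]
eef_rot: [0.707, -0.707, -0.0, 0.0]
wrist_force: [-1.5, -2.0, 0.4]
grip_width: 0.198
finger_force: 132.4
scene red 61 [528. -10.] r10 ang175
scene yellow 38 [542.  18.] r29 ang81
scene blue 23 [550.  -8.] r12 ang14
scene purple 52 [519.  20.] r37 ang121
side red 448 [532. -71.] r60 ang264
side yellow 67 [550.  25.] r38 ang71
side blue 72 [556.  -7.] r19 ang11
side purple 15 [530.  24.] r36 ang103
scene cols from 241 rows from 168
168 ####,,,,,,,,,,,,,,,,,,,####,,,,,,.WWWWW
169 ###,,,,,,,,,,,,,,,,,,,,####,,,,,,..WWWW
170 ##,,,,,,,,,,,,,,,,,,,,#####,,,,,,,.WWWW
171 #,,,,,,,,,,,,,,,,,,,,,#####,,,,,,,,.WWW
172 #,,,,,,,,,,,,,,,,,,,,,####,,,,,,,,,,.WW
173 ,,,,,,,,,,,,,,,,,,,,,,####,,,,,,,,,,.WW
174 ,,,,,,,,,,,,,,,,,,,,,,####,,,,,,,,,,,.W
175 ,,,,,,,,,,,,,,,,,,,,,,####,,,,,,,,,,,.W
176 ,,,,,,,,,,,,,,,,,,,,,,####,,,,,,,,,,,..
177 ,,,,,,,,,,,,,,,,,,,,,#####,,,B,,,,,,,,.
178 ,,,,,,,,,,,,,,,,,,,,,####,,PPPPPP,,,,,.
179 ,,,,,,,,,,,,,,,,,,,,,####,PPPPPPPP,,,,.
180 ,,,,,,,,,,,,,,,,,,##,####PPPPPPPPPB,,,.
181 ,,,,,,,,,,,,,,,,#RRRRRR##PPPPPPPPPP,,,.
182
[... 1775 characters left out ...]
.......,#W
214 ,,,,,,P####PRRRRRRRRRPBBBBBBBB,......,,#W
215 ,,,,,,,####RRRRRRRRRRRPBBBBBBB,......,,#W
216 ,,,,,,,####RRRRRRRRRRRPBBBBBBB,.....,,,#W
217 ,,,,,,,,###kRRRRRRRRRR#WW#BBB,.....,,,,#W
218 ,,,,,,,,,###RRRRRRRRRRWWWWW#,.....,,,,YYR
219 ,,,,,,,,,,,,RRRRRRRR##WWWWWW...W,,,#YRYYY
220 ,,,,,,,,,,,,#RRRRRRR#####WWW#WWW#YRYYYYYR
221 ,,,,,,,,,,,,,#RRRRR####,,##WWWWWWYYYYRRRR
222 ,,,,,,,,,,,,,,,,,,,,,,,,,YYWWWYYWYYRRRRRR
223 #,,,,,,,,,,,,,,,,,,,,,#YYYWW#######RRRRRR
224 #,,,,,,,,,,,,,,,,,,#YRYYYY###Y##kkRRRRRRR
225 #,,,,,,,,,,,,,,,#RRYYYYYRY##kkkkkkRRRRRRR
226 ##,,,,,,,,,,#YRRYYYYYRRRRRkkkkkkRRRRRRRRR
227 ##,,,,,,,#YRYYYYYYRRRRRRRRkkRRRRRRRRRRRRR
228 ###,,,YYRYYYYYRRRRRRRRRRRRRRRRRRRRRRRRRRR
```

```bash
python3 -m jog '[{"xyz":[-0.1,0.1,0],"twist":0},{"xyz":[0.1,0.27,0],"twist":0},{"xyz":[0.3,0.4,0],"twist":0},{"xyz":[0.57,0.48,0],"twist":0},{"xyz":[0.8,0.53,0],"twist":0},{"xyz":[1.07,0.53,0],"twist":0},{"xyz":[1.3,0.48,0],"twist":0},{"xyz":[1.57,0.4,0],"twist":0},{"xyz":[1.57,0.4,0],"twist":0}]'
python3 -c "
from h import *
beads();amap('scene',w=19,hh=16);amap('side',w=20,hh=17)"
```

```text
time_s: 21.05
ee_pos: [0.556, 0.0288, 0.1382]
eef_rot: [-0.707, 0.707, 0.002, -0.001]
wrist_force: [-7.9, -1.5, 4.6]
grip_width: 0.203
finger_force: 124.7
scene red 59 [542. -20.] r10 ang291
scene yellow 25 [547.  14.] r27 ang71
scene blue 1 [555. -15.] r18 ang348
scene purple 36 [523.  23.] r38 ang114
side red 347 [539. -71.] r60 ang271
side yellow 3 [564.  12.] r35 ang41
side blue 71 [569. -14.] r32 ang355
side purple 49 [521.  22.] r37 ang117
scene cols from 241 rows from 168
168 ####,,,,,,,,,,,,,,,,,,,kkkGGGGGGGGGGGk#
169 ###,,,,,,,,,,,,,,,,,,,,kkkGGGGGGGGGGGk#
170 ##,,,,,,,,,,,,,,,,,,,,,PkkGGGGGGGGGGGY#
171 #,,,,,,,,,,,,,,,,,,,,,,kBkGGGGGGGGGGG,#
172 #,,,,,,,,,,,,,,,,,,,,,,,kkkGGGGGGGGGPk#
173 ,,,,,,,,,,,,,,,,,,,,,,,,,PkkGGGGGGGYkk#
174 ,,,,,,,,,,,,,,,,,,,,,,,,,,RR,PkkkkPP,,W
175 ,,,,,,,,,,,,,,,,,,,,,,,,,,kkkkPkkPkk,,W
176 ,,,,,,,,,,,,,,,,,,,,,,,,,,kkkkk,k,,,,..
177 ,,,,,,,,,,,,,,,,,,,,,,,,,,###kk,,,,,,,.
178 ,,,,,,,,,,,,,,,,,,,,,,,,,#####PP,,,,,,.
179 ,,,,,,,,,,,,,,,,,,,,,,,,,####PPPPB,,,,.
180 ,,,,,,,,,,,,,,,,,,,,,,,,,####PPPPP,,,,.
181 ,,,,,,,,,,,,,,,,,,,,,,,,#####PPPPPB,,,,

[... 1778 characters left out ...]
BBBBB,,,#W
214 ,,,,,,PPPPPPPP,,,,RRRRRRRRRPBBBBBBB,,,,#W
215 ,,,,,,,PPPPP,,,,,,RRRRRRRRRRBBBBBB,,,,,#W
216 ,,,,,,,,,,,,,,,,,,RRRRRRRRRRBBBBB,,,,,,#W
217 ,,,,,,,,,,,,,,,,,,RRRRRRRRRRPBBB,,,,,,,#W
218 ,,,,,,,,,,,,,,,,,,RRRRRRRRRRk,,,,,,,,,YYR
219 ,,,,,,,,,,,,,,,,,,RRRRRRRRRR#,WW,,,#YRYYY
220 ,,,,,,,,,,,,,,,,,,#RRRRR###WWWWWWYRYYYYYR
221 ,,,,,,,,,,,,,,,,,,,RRRR##WWWWWWWWYYYYRRRR
222 ,,,,,,,,,,,,,,,,,,,,,,,,#WWWWWYYWYYRRRRRR
223 #,,,,,,,,,,,,,,,,,,,,,#YYYYW######RRRRRRR
224 #,,,,,,,,,,,,,,,,,,#YRYYYY###YRkkkRRRRRRR
225 #,,,,,,,,,,,,,,,#RRYYYYYRY##kkkkkkRRRRRRR
226 ##,,,,,,,,,,#YRRYYYYYRRRRRkkkkk#RRRRRRRRR
227 ##,,,,,,,#YRYYYYYYRRRRRRRRkkRRRRRRRRRRRRR
228 ###,,,#YRRYYYYRRRRRRRRRRRRRRRRRRRRRRRRRRR
```

```bash
python3 -m jog '[{"xyz":[-0.3,-0.5,0],"twist":0},{"xyz":[-0.5,-0.8,0],"twist":0},{"xyz":[-0.6,-0.3,0],"twist":0},{"xyz":[-0.63,0.1,0],"twist":0},{"xyz":[-0.63,0.33,0],"twist":0},{"xyz":[-0.63,0.33,0],"twist":0},{"xyz":[-0.37,0.25,0],"twist":0},{"xyz":[-0.1,0.17,0],"twist":0},{"xyz":[0.17,0.03,0],"twist":0},{"xyz":[0.4,-0.1,0],"twist":0},{"xyz":[0.6,-0.3,0],"twist":0},{"xyz":[0.6,-0.3,0],"twist":0}]'
python3 -c "
from h import *
beads();amap('scene',w=19,hh=16);amap('side',w=20,hh=17)"
```

```text
time_s: 22.75
ee_pos: [0.5762, 0.0196, 0.1388]
eef_rot: [-0.707, 0.707, -0.0, 0.001]
wrist_force: [-0.1, 0.4, 0.4]
grip_width: -0.001
finger_force: 0.0
scene red 7 [535. -28.] r17 ang259
scene yellow 12 [543.  19.] r31 ang80
scene blue none
scene purple 52 [505.   6.] r37 ang153
side red 131 [562. -69.] r63 ang293
side yellow 13 [552.  31.] r45 ang72
side blue 68 [568. -15.] r31 ang353
side purple 44 [507.   8.] r36 ang148
scene cols from 241 rows from 168
168 ####,,,,,,,,,,,,,,,,,,,,,,,,,,,,..WWWWW
169 ###,,,,,,,,,,,,,,,,,,,,,,,,,,,,,,..WWWW
170 ##,,,,,,,,,,,,,,,,,,,,,,,,,,,,,,,,..WWW
171 #,,,,,,,,,,,,,,,,,,,,,,,,,,,,,,,,,,.WWW
172 #,,,,,,,,,,,,,,,,,,,,,,,,,,,,,,,,,,,.WW
173 ,,,,,,,,,,,,,,,,,,,,,,,,,,,,,,,,,,,,.WW
174 ,,,,,,,,,,,,,,,,,,,,,,BPPB,,,,,,,,,,,.W
175 ,,,,,,,,,,,,,,,,,,,,BPPPPPPP,,,,,,,,,.W
176 ,,,,,,,,,,,,,,,,,,,,PPPPPPPPB,,,,,,,,..
177 ,,,,,,,,,,,,##,,,,,BPPPPPPPPP,,,,,,,,,.
178 ,,,,,,,,,,,,###,,,,PPPPPPPPPP,,,,,,,,,.
179 ,,,,,,,,,,,,####,,,BPPPPPPPPP,,,,,,,,,.
180 ,,,,,,,,,,,,####,,,,PPPPPPPPB..,,,,,,,.
181 ,,,,,,,,,,,,#####,,,PPPPPPPP,..,,,,,,,.
182 ,,,,,,,,,,,,,#####,
[... 1755 characters left out ...]
BBBBB,,,##
214 ,,PPPPPPPPPP,,,,,######RRRRPBBBBBBB,,,,##
215 ,,BPPPPPPPPP,,,,######kRRRRRBBBBBB,,,,,##
216 ,,,BPPPPPPPP,,,######RRRRRRRBBBBB,,,,,,##
217 ,,,,BPPPPPPP,,,#####RRRRRRRRBBBB,,,,,,,##
218 ,,,,,,BPPPPP,######RRRRRRRRR,,,,,,,,,,YYR
219 ,,,,,,,,PPPB######RRRRRRRRR#,,WW,,,#YRYYY
220 ,,,,,,,,,,,,######RRRRRR###WWWWWWYRYYYYYR
221 ,,,,,,,,,,,,,###,,#RRRR##WWWWWWWWYYYYRRRR
222 ,,,,,,,,,,,,,,,,,,,,,,,,#WWWWWYYWYYRRRRRR
223 #,,,,,,,,,,,,,,,,,,,,,#YYYYW######RRRRRRR
224 #,,,,,,,,,,,,,,,,,,#YRYYYY###Y#kkkRRRRRRR
225 #,,,,,,,,,,,,,,,#RRYYYYYRY##kkkkkkRRRRRRR
226 ##,,,,,,,,,,#YRRYYYYYRRRRRkkkkk#RRRRRRRRR
227 ##,,,,,,,#YRYYYYYYRRRRRRRRkkRRRRRRRRRRRRR
228 ###,,,#YRYYYYYYRRRRRRRRRRRRRRRRRRRRRRRRRR
```

The stick has slipped out of the jaws and is leaning in the cup. I'll raise the gripper and use the last picture to find it.

```bash
python3 -m jog '[{"xyz":[0,0,0.8],"twist":0},{"xyz":[0,0,1.8],"twist":0},{"xyz":[0,-1,2.7],"twist":0},{"xyz":[0,-2.5,2.7],"twist":0},{"xyz":[0,-4,2.7],"twist":0},{"xyz":[0,-4,2.7],"twist":0}]' 1
python3 - <<'E'
from h import *
a=snap('scene');b=snap('side');c=snap('wrist')
m=np.zeros((600,800,3),np.uint8)
m[:,:400]=cv2.resize(a['frame'][145:235,230:290],(400,600),interpolation=2)
m[:400,400:]=cv2.resize(b['frame'][150:240,200:290],(400,400),interpolation=2)
m[400:,400:]=cv2.resize(c['frame'][200:384,100:468],(400,200),interpolation=2)
cv2.imwrite('pics/m.png',m[:,:,::-1])
E
```

```text
time_s: 23.7
ee_pos: [0.5751, -0.1027, 0.2196]
eef_rot: [-0.706, 0.708, -0.0, -0.0]
wrist_force: [-0.2, -0.5, -0.6]
grip_width: 0.999
finger_force: 0.0
```

View pics/m.png

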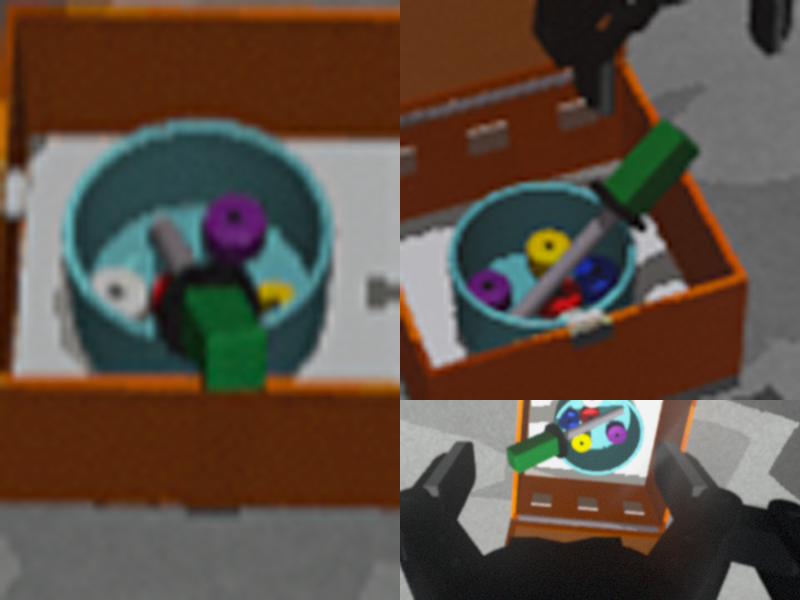

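The picture shows the stick leaning on the rim, tip inside the cup (scene crop 160,228; side crop 520,312), handle pointing +x (scene 236,352; side 678,150). I'll triangulate its pose.

Run:
```python
from h import *
a=dict(np.load('scene.npz'));b=dict(np.load('side.npz'));c=dict(np.load('wrist.npz'))
K=lambda d:np.array([[d['f'],0,d['cx']],[0,d['f'],d['cy']],[0,0,1]])@d['view'][:3]
# green centroids: near wrist too. refine: green masks
for n,d in(('scene',a),('side',b),('wrist',c)):
    h=cv2.cvtColor(d['frame'],cv2.COLOR_RGB2HSV);m=((h[...,0]>45)&(h[...,0]<75)&(h[...,1]>90)).astype(np.uint8)
    if n=='scene':m[:,:200]=0
    nl,l,st,ce=cv2.connectedComponentsWithStats(m);i=1+st[1:,4].argmax();print(n,st[i],ce[i])
    pts=np.argwhere(l==i)[:,::-1].astype(np.float32);print(cv2.minAreaRect(pts))
    d['g']=ce[i]
S=lambda u,v:np.array([230+u/6.667,145+v/6.667]);D=lambda u,v:np.array([200+(u-400)/4.444,150+v/4.444]);W=lambda u,v:np.array([100+(u-400)*.92,200+(v-400)*.92])
def T(L):
    M=[]
    for d,p in L:
        P=K(d);M+=[p[0]*P[2]-P[0],p[1]*P[2]-P[1]]
        M[-1]/=np.linalg.norm(P[0,:3]);M[-2]/=np.linalg.norm(P[0,:3])
    x=np.linalg.svd(np.array(M))[2][-1];X=x[:3]/x[3];print(X.round(4),[ (proj(d,X)-p).round(1).tolist() for d,p in L]);return X
t=T([(a,S(160,228)),(b,D(520,312))])
t2=T([(a,S(160,228)),(b,D(520,312)),(c,W(622,410))])
g=T([(a,a['g']),(b,b['g']),(c,c['g'])])
co=T([(a,S(210,305)),(b,D(620,205)),(c,W(560,438))])
ax=g-t2;print('len',np.linalg.norm(ax),ax/np.linalg.norm(ax))
```

```text
scene [257 187  13  16 167] [263.01796407 194.73652695]
((263.0, 194.5), (15.0, 12.0), 90.0)
side [246 177  21  22 228] [255.96929825 187.46052632]
((255.96461486816406, 187.46902465820312), (11.100505828857422, 20.695859909057617), 41.18592834472656)
wrist [199 233  48  35 959] [221.99270073 248.65380605]
((222.77545166015625, 247.03765869140625), (24.749326705932617, 49.62715530395508), 64.09349060058594)
[ 0.5136 -0.0255  0.031 ] [[-0.0, 0.0], [-0.0, -0.0]]
[ 0.5097 -0.0275  0.0308] [[-0.8, -1.0], [-1.0, 1.1], [-5.6, 2.6]]
[ 0.6101 -0.0069  0.0945] [[0.2, 0.0], [0.2, -0.4], [1.1, -1.3]]
[ 0.5846 -0.0117  0.0753] [[-0.8, 0.2], [-1.1, 0.3], [-2.7, 1.5]]
len 0.12062073671512108 [0.83179759 0.17002798 0.52839687]
```

```bash
python3 -m jog '[{"xyz":[0.2,0.6,0],"twist":-1},{"xyz":[0.4,1.2,0],"twist":-2},{"xyz":[0.6,1.8,0],"twist":-3},{"xyz":[0.8,2.4,0],"twist":-4},{"xyz":[1.03,3.13,0],"twist":-5},{"xyz":[1.03,3.13,0],"twist":-6},{"xyz":[1.03,3.13,0],"twist":-7},{"xyz":[1.03,3.13,0],"twist":-7.9},{"xyz":[1.03,3.13,-0.6],"twist":-7.9},{"xyz":[1.03,3.13,-0.6],"twist":-7.9}]'
python3 - <<'E'
from h import *
K=lambda d:np.array([[d['f'],0,d['cx']],[0,d['f'],d['cy']],[0,0,1]])@d['view'][:3]
P=r.observe()['ee_pos'];M=[];L=[]
for n in('side','wrist'):
    d=snap(n);h=cv2.cvtColor(d['frame'],cv2.COLOR_RGB2HSV);m=((h[...,0]>45)&(h[...,0]<75)&(h[...,1]>90)).astype(np.uint8)
    nl,l,st,ce=cv2.connectedComponentsWithStats(m);i=1+st[1:,4].argmax();print(n,st[i],ce[i],cv2.minAreaRect(np.argwhere(l==i)[:,::-1].astype(np.float32)))
    k=K(d);p=ce[i];M+=[p[0]*k[2]-k[0],p[1]*k[2]-k[1]];L.append((d,p))
x=np.linalg.svd(np.array(M))[2][-1];X=x[:3]/x[3];print(P,X,[proj(d,X)-p for d,p in L])
E
```

```text
time_s: 25.1
ee_pos: [0.6053, -0.0049, 0.2009]
eef_rot: [-0.097, 0.995, 0.0, -0.001]
wrist_force: [-0.2, 0.0, 0.1]
grip_width: 1.001
finger_force: 0.0
side [246 177  21  22 228] [256.02192982 187.42105263] ((256.0353088378906, 187.45884704589844), (11.063454627990723, 20.82532501220703), 40.601295471191406)
wrist [ 239  152   24   55 1178] [249.99490662 179.06621392] ((250.1485595703125, 179.0040283203125), (22.66739845275879, 53.980289459228516), 1.5481576919555664)
[ 0.60529572 -0.00494469  0.20093177] [ 0.6099361  -0.00676347  0.0931149 ] [array([ 0.10221445, -0.03724753]), array([ 0.25076466, -0.58325288])]
```

```bash
python3 -m jog '[{"xyz":[0,-0.08,-1],"twist":0},{"xyz":[0,-0.08,-2],"twist":0},{"xyz":[0,-0.08,-3],"twist":0},{"xyz":[0,-0.08,-3.6],"twist":0},{"xyz":[0,-0.08,-4],"twist":0},{"xyz":[0,-0.08,-4],"twist":0}]' && python3 -m jog '[{"xyz":[0,0,0],"twist":0},{"xyz":[0,0,0],"twist":0},{"xyz":[0,0,0],"twist":0},{"xyz":[0,0,0],"twist":0},{"xyz":[0,0,0],"twist":0},{"xyz":[0,0,0],"twist":0}]' -1 25
```

```text
time_s: 25.95
ee_pos: [0.606, -0.0085, 0.0816]
eef_rot: [-0.096, 0.995, 0.0, -0.0]
wrist_force: [-0.3, -0.1, 0.2]
grip_width: 0.999
finger_force: 0.0
time_s: 26.7
ee_pos: [0.6061, -0.0087, 0.0818]
eef_rot: [-0.096, 0.995, 0.0, -0.0]
wrist_force: [-0.8, -0.7, 0.4]
grip_width: 0.0
finger_force: 0.0
```

Run:
```python
from h import *
for n in('side','scene','wrist'):
    d=snap(n);h=cv2.cvtColor(d['frame'],cv2.COLOR_RGB2HSV);m=((h[...,0]>45)&(h[...,0]<75)&(h[...,1]>90)).astype(np.uint8)
    if n=='scene':m[:,:200]=0
    nl,l,st,ce=cv2.connectedComponentsWithStats(m);i=1+st[1:,4].argmax();print(n,st[i],ce[i],cv2.minAreaRect(np.argwhere(l==i)[:,::-1].astype(np.float32)))
    print(proj(d,r.observe()['ee_pos']))
amap('side',(.59,-.01,.08),w=24,hh=20)
amap('scene',(.59,-.01,.08),w=20,hh=14)
```

```text
side [246 179  21  20 194] [255.86597938 188.63402062] ((255.9690399169922, 187.535400390625), (11.006434440612793, 20.601787567138672), 41.18592834472656)
[255.12825112 191.25382415]
scene [257 188  13  15 141] [263.05673759 195.87943262] ((263.0, 195.0), (14.0, 12.0), 90.0)
[262.49832596 196.23664221]
wrist [ 235  184   40   53 1650] [254.98848485 207.46969697] ((254.68280029296875, 209.78477478027344), (38.10116958618164, 51.56593704223633), 1.6846843957901)
[252.85631795 214.25863481]
side cols from 226 rows from 174
174 RRRRRRRRRRRRRRRRRRRRRRRRRkkkkkkkkkkkkkkkk########
175 RRRRRRRRRRRRRRRRRRRRRRRRRkkkkkkkkkkkkkk##########
176 RRRRRRRRRRRRRRRRRRRRRRRRRkk#kkkkkkkkk############
177 RRRRRRRRRRRRRRRRRRRRRRRRRkk##kkkkkk##############
178 RRRRRRRRRRRRRRRRRRRRRRRRRkk##kkkkkk##############
179 RRRRRRRRRRRRRRRRRRRRRRRRRRk##kkkkkkGG############
180 RRRRRRRRRRRRRRRRRRRRRRRRRRk##kkkkkkGGG###########
181 RRRRRRRRRRRRRRRRRRRRRRRRRRk##kkkkkGGGGG##########
182 RRRRRRRRRRRRRRRRRRRRRRRRRRk##kkkGGGGGGGG#########
183 RRRRRRRRRRRRRRRRRRRRRRRRRRY##kkGGGGGGGGGG########
184 RRRRRRRRRRRRRRRRRRRRRRRRRYGG#
[... 2308 characters left out ...]
,,,,,#WWWW
192 ,,,,,,,####PkkkGGGGGGGGGGG,#G,,,,,,,#WWWW
193 ,,,,,,,,,,,,BYkGGGGGGGGGGGG,,,,,,,,,#WWWW
194 ,,,,,,,,,,,,,RBGGGGGGGGGGGGG,,,,,,,,#WWWW
195 ,,,,,,,,,,,,,PYGGGGGGGGGGGGG,,,,,,,#WWWWW
196 ,,,,,,,,,,,,,kGGGGGGGGGGGGGG,,,,,,,#WWWWW
197 #,,,,,,,,,,,,,,GGGGGGGGGGGGG,,,,,,,#WWWWW
198 ##,,,,,,,,,,,,,,GGGGGGGGGGGG,,,,,,#WWWWWW
199 ##,,,,,,,,,,,,,,,GGGGGGGGGGG,,,,,#WWWWWWW
200 ###,,,,,,,,,,,,,,,GGGGGGGGGG,,,,#WWWWWWWW
201 RRRRRRRRRRRRRRRRRYYGGGGGGGGGRRRRRWWWWWWWW
202 RRYYRRYYYRRRRRRRYYYGGGGGGGGGYYYYYRRRRRRRR
203 RRYRRRRRRRRRRRRRRRYYYYYYYYYYRYYYYYYYYYYYY
204 RRRRRRRRRRRRRRRRRRRRYYRRRRRRRRRRRRRRRRRRR
205 RRRRRRRRRRRRRRRRRRRRRRRRRRRRRRRRRRRRRRRRR
206 RRRRRRRRRRRRRRRRRRRRRRRRRRYRRRRRRRRRRRRRR
```

Run:
```python
from h import *
a=dict(np.load('scene.npz'));b=dict(np.load('side.npz'))
K=lambda d:np.array([[d['f'],0,d['cx']],[0,d['f'],d['cy']],[0,0,1]])@d['view'][:3]
for p,q in(((263.,191),(254.,184.)),((263.,191),(256.,184))):
  X=cv2.triangulatePoints(K(a),K(b),np.array(p),np.array(q));print((X[:3]/X[3]).ravel().round(4))
for z in(.08,.09,.1,.105,.11,.12):print(z,proj(a,(.606,-.0087,z)).round(1),proj(b,(.606,-.0087,z)).round(1))
```

```text
[ 0.6053 -0.0061  0.1064]
[ 0.6083 -0.0078  0.1085]
0.08 [262.5 196.6] [255.1 191.7]
0.09 [262.5 194.5] [255.1 189.2]
0.1 [262.4 192.3] [255.2 186.6]
0.105 [262.4 191.2] [255.2 185.3]
0.11 [262.4 190.1] [255.2 184. ]
0.12 [262.4 187.9] [255.3 181.4]
```

The fingertips really end about 24 mm above the reported TCP (seen at z≈0.107, just on the handle's top), which also explains the earlier shallow grip. I'll open, go lower and regrip.

```bash
python3 -m jog '[{"xyz":[0,0,0],"twist":0},{"xyz":[0,0,0],"twist":0},{"xyz":[0,0,0],"twist":0},{"xyz":[0,0,0],"twist":0},{"xyz":[0,0,-0.3],"twist":0},{"xyz":[0,0,-0.6],"twist":0},{"xyz":[0,0,-0.8],"twist":0},{"xyz":[0,0,-0.8],"twist":0}]' 1 && python3 -m jog '[{"xyz":[0,0,0],"twist":0},{"xyz":[0,0,0],"twist":0},{"xyz":[0,0,0],"twist":0},{"xyz":[0,0,0],"twist":0},{"xyz":[0,0,0],"twist":0},{"xyz":[0,0,0],"twist":0},{"xyz":[0,0,0],"twist":0}]' -1 25
```

```text
time_s: 27.95
ee_pos: [0.6057, -0.0086, 0.057]
eef_rot: [-0.096, 0.995, 0.0, -0.001]
wrist_force: [0.4, 0.4, 0.8]
grip_width: 0.996
finger_force: 0.0
time_s: 28.82
ee_pos: [0.6062, -0.0087, 0.058]
eef_rot: [-0.096, 0.995, -0.0, 0.0]
wrist_force: [-0.8, 1.4, 2.4]
grip_width: 0.275
finger_force: 24.4
```

```bash
python3 -m jog '[{"xyz":[-0.35,-0.08,0.4],"twist":0},{"xyz":[-0.75,-0.17,0.75],"twist":0},{"xyz":[-1.05,-0.22,0.97],"twist":0},{"xyz":[-1.37,-0.28,1.18],"twist":0},{"xyz":[-1.7,-0.35,1.35],"twist":0},{"xyz":[-2.05,-0.41,1.5],"twist":0},{"xyz":[-2.4,-0.48,1.6],"twist":0},{"xyz":[-2.78,-0.55,1.7],"twist":0},{"xyz":[-3.15,-0.62,1.75],"twist":0},{"xyz":[-3.5,-0.7,1.78],"twist":0},{"xyz":[-3.6,-0.72,1.78],"twist":0},{"xyz":[-3.6,-0.72,1.78],"twist":0}]'
python3 - <<'E'
from h import *
beads();amap('scene',(.53,-.015,.06),w=22,hh=22);amap('side',(.53,-.015,.06),w=22,hh=22)
for n in('scene','side'):
    d=dict(np.load(n+'.npz'));h=cv2.cvtColor(d['frame'],cv2.COLOR_RGB2HSV);m=((h[...,0]>45)&(h[...,0]<75)&(h[...,1]>90)).astype(np.uint8)
    if n=='scene':m[:,:200]=0
    nl,l,st,ce=cv2.connectedComponentsWithStats(m);i=1+st[1:,4].argmax();print(n,st[i],ce[i])
E
```

```text
time_s: 30.32
ee_pos: [0.498, -0.0304, 0.1112]
eef_rot: [-0.096, 0.995, 0.0, 0.0]
wrist_force: [1.0, 0.1, -0.5]
grip_width: 0.27
finger_force: 24.5
scene red 63 [541. -20.] r9 ang288
scene yellow 27 [546.  14.] r26 ang73
scene blue 3 [555. -12.] r17 ang357
scene purple 62 [506.   6.] r36 ang153
side red 308 [544. -72.] r61 ang276
side yellow 61 [554.  19.] r34 ang62
side blue 74 [570. -14.] r32 ang355
side purple 34 [505.  12.] r40 ang146
scene cols from 236 rows from 156
156 RRRRRRRRRRkGGGGGGGGGGGGkRRRRRRRRRRRRRRRRRRRRR
157 RRRRRRRRRP,GGGGGGGGGGGkkRRRRRRRRRRRRRRRRRRRRR
158 RRRRRRRRRkBkGGGGGGGGGGkkRRRRRRRRRRRRRRRRRRRRR
159 RRRRRRRRRkkkGGGGGGGGGGkkkRRRRRRRRRRRRRRRRRRRR
160 RRRRRRRRRkPBGGGGGGGGGGkkRRRRRRRRRRRRRRRRRRRRR
161 RRRRRRRRRR,kGGGGGGGGGkkkRRRRRRRRRRRRRRRRRRRRR
162 RRRRRRRRRRBPkGGGGGGkRkkkRRRRRRRRRRRRRRRRRRRRR
163 RRRRRRRRRRYPkGGkGkkkkkk,#####RRRRRRRRRRRRRRRR
164 RYRRYRRRRRRRkkRPRkkkkk,,,,,,,,##RRRRRRRRRRRYR
165 RRRRRRRRRRRR#,,kkkkk,,,,,,,,,,,,,,#RRRRRRRRRR
166 ############,,,kkkk,,,,,,,,,,,,,,,.,#WWWWWWWW
167 ##########,,,,,####,,,,,,,,,,,,,,,,,.WWWWWWWW
168 #########,,,,,,####
[... 3320 characters left out ...]
,,,,,,###R,....,RRRRRRRRR#,.WW,,,#YRYYY
220 WWW#,,,,,,,,,,,#.....,RRRRRRWW#WWWWW#YRYYYYYR
221 WW##,,,,,,,,,,,,,....,kRRR##W##WWWWWWYYYYRRRR
222 W###,,,,,,,,,,,,,,,,,,,,,,,,,RRWWWYYWYYRRRRRR
223 #####,,,,,,,,,,,,,,,,,,,,,,#RRRY######RRRRRRR
224 #####,,,,,,,,,,,,,,,,,,#RRRRRR###YRkkkRRRRRRR
225 #####,,,,,,,,,,,,,,,#RRRRRRRRR#kkkkkkkRRRRRRR
226 ######,,,,,,,,,,##RRRRRRRRRRRRkkkkkRRRRRRRRRR
227 ######,,,,,,,##RRRRRRRRRRRRRRRkkRRRRRRRRRRRRR
228 #######,,,#RRRRRRRRRRRRRRRRRRRRRRRRRRRRRRRRRR
229 WW#####YRRRRRRRRRRRRRRRRRRRRRRRRRRRRRRRRRRRRR
230 WWW#RRRRRRRRRRRRRRRRRRRRRRRRRRRRRRRRRRRRRRRRR
scene [247 142  11  22 184] [252.24456522 152.8423913 ]
side [224 191   8  11  37] [228.48648649 196.27027027]
```

The stick is upright again. I'll firm the grip, lift it, and get exact tip and bead positions.

```bash
python3 -m jog '[{"xyz":[0,0,0],"twist":0},{"xyz":[0,0,0.5],"twist":0},{"xyz":[0.4,0,1],"twist":0},{"xyz":[0.4,0,1.3],"twist":0},{"xyz":[0.4,0,1.3],"twist":0}]' -1 80
python3 - <<'E'
from h import *
beads()
amap('scene',(.51,-.03,.09),w=12,hh=17);amap('side',(.51,-.03,.09),w=12,hh=20)
K=lambda d:np.array([[d['f'],0,d['cx']],[0,d['f'],d['cy']],[0,0,1]])@d['view'][:3]
a=dict(np.load('scene.npz'));b=dict(np.load('side.npz'))
for q in((247.5,188.5),(248,188)):print('white',back(a,*q,.028))
print(proj(a,(.51,-.03,.05)),proj(b,(.51,-.03,.05)))
E
```

```text
time_s: 31.15
ee_pos: [0.5101, -0.0303, 0.1509]
eef_rot: [-0.096, 0.995, -0.0, 0.0]
wrist_force: [0.7, -0.7, -1.2]
grip_width: 0.248
finger_force: 77.9
scene red 63 [541. -20.] r9 ang288
scene yellow 26 [546.  14.] r26 ang72
scene blue 3 [555. -12.] r17 ang357
scene purple 58 [506.   6.] r36 ang152
side red 330 [540. -72.] r61 ang272
side yellow 67 [554.  20.] r35 ang63
side blue 75 [570. -13.] r32 ang356
side purple 43 [507.   9.] r37 ang147
scene cols from 240 rows from 149
149 RRRRRRPGGGGGGGGGGGGRRRRRR
150 RRRRRP,GGGGGGGGGGGGkRRRRR
151 YRRRRBkGGGGGGGGGGGGkRRRRR
152 RRRRY,kGGGGGGGGGGGkkkRRRR
153 RRRRR,PkGGGGGGGGGGkkkRRRR
154 RRRRRGPPGGGGGGGGGGkkRRRRR
155 RRRRRk,kGGGGGGGGGGk,RRRRR
156 RRRRRR,kkGGGGGG,kkkkRRRRR
157 RRRRRRk,kGGGkRBkkkkRRRRRR
158 RRRRRRRRk,PkkkkkkkRRRRRRR
159 RRRRRRRRRRBkkkkkRRRRRRRRR
160 RRRRRRRRRRRkkkRRRRRRRRRRR
161 RRRRRRRRRRR##kRRRYRRRRRRR
162 RRRRRRRRRRR###RRRRRRRRYRR
163 RRRRRRRRRRR###Y##########
164 YRYRRRRRRRR####,,,,,,,,,,
165 RRRRRRRRR#####,,,,,,,,,,,
166 ########,,,###,,,,,,,,,,,
167 ######,,,,####,,,,,,,,,,,
168 #####,,,,,####,,,,,,,,,,,
169 ####,,,,,,####,
[... 1137 characters left out ...]
,####,GYYYYYYYY,
211 ,,BPPPPPB,####,,YYYYYYY,,
212 ,BPPPPPPPP###,..,GYRRRRR#
213 ,PPPPPPPPP###,...,RRRRRRR
214 ,PPPPkPPPP###,...RRRRRRRR
215 ,BPPPPPPP####,..#RRRRRRRR
216 ,,,PPPPPPP###,..#RRRRRRRR
217 ,,,,PPPPPP##,...#RRRRRRRR
218 ,,,,,BPPPP#,....,RRRRRRRR
219 ,,,,,,,PPP,......RRRRRRRR
220 ,,,,,,,,,,,......RRRRRR#W
221 ,,,,,,,,,,,.....,#RRRR###
222 ,,,,,,,,,,,,,,,,,,,,,,,,R
223 ,,,,,,,,,,,,,,,,,,,,,,#RR
224 ,,,,,,,,,,,,,,,,,,#RRRRRR
225 ,,,,,,,,,,,,,,,#RRRRRRRRR
226 #,,,,,,,,,,##RRRRRRRRRRRR
227 #,,,,,,,##RRRRRRRRRRRRRRR
228 W#,,,#RRRRRRRRRRRRRRRRRRR
white [ 0.54138011 -0.045617    0.028     ]
white [ 0.53982152 -0.04412406  0.028     ]
[252.1060559  174.32999006] [226.19668431 217.36142276]
```

```bash
python3 -m jog '[{"xyz":[1,-0.2,0],"twist":0},{"xyz":[1.9,-0.39,0],"twist":0},{"xyz":[1.9,-0.39,-0.6],"twist":0},{"xyz":[1.9,-0.39,-1.22],"twist":0},{"xyz":[1.75,-0.48,-1.22],"twist":0},{"xyz":[1.6,-0.56,-1.22],"twist":0},{"xyz":[1.45,-0.6,-1.22],"twist":0},{"xyz":[1.3,-0.62,-1.22],"twist":0},{"xyz":[1.15,-0.62,-1.22],"twist":0},{"xyz":[1,-0.62,-1.22],"twist":0},{"xyz":[0.87,-0.59,-1.22],"twist":0},{"xyz":[0.87,-0.59,0],"twist":0}]'
python3 - <<'E'
from h import *
beads()
amap('scene',w=19,hh=16)
K=lambda d:np.array([[d['f'],0,d['cx']],[0,d['f'],d['cy']],[0,0,1]])@d['view'][:3]
E
```

```text
time_s: 32.85
ee_pos: [0.5343, -0.0475, 0.1485]
eef_rot: [-0.096, 0.995, 0.001, -0.002]
wrist_force: [-0.3, -0.5, -0.1]
grip_width: 0.249
finger_force: 80.2
scene red 65 [540. -20.] r9 ang284
scene yellow 26 [546.  14.] r26 ang72
scene blue 3 [555. -12.] r17 ang357
scene purple 61 [505.   6.] r37 ang153
side red 323 [533. -70.] r59 ang265
side yellow 64 [552.  21.] r35 ang66
side blue 73 [570. -14.] r32 ang355
side purple 51 [507.   8.] r36 ang148
scene cols from 241 rows from 168
168 ##kkkkkk,,,,,,,,,,,,,,,,,,,,,,,,..WWWWW
169 ###kkkk,,,,,,,,,,,,,,,,,,,,,,,,,,..WWWW
170 ##,####,,,,,,,,,,,,,,,,,,,,,,,,,,,..WWW
171 #,,####,,,,,,,,,,,,,,,,,,,,,,,,,,,,.WWW
172 #,,####,,,,,,,,,,,,,,,,,,,,,,,,,,,,,.WW
173 ,,,####,,,,,,,,,,,,,,,,B,,,,,,,,,,,,.WW
174 ,,,####,,,,,,,,,,,,,,BPPPPP,,,,,,,,,,.W
175 ,,,####,,,,,,,,,,,,,BPPPPPPP,,,,,,,,,.W
176 ,,,#########,,,,,,.,PPPPPPPPP,,,,,,,,..
177 ,,,#####WWWWW......,PPPPPPPPP,,,,,,,,,.
178 ,,,#####WWWWW......BPPPPPPPPP,,,,,,,,,.
179 ,,,###########.....BPPPPPPPPP,,,,,,,,,.
180 ,,,###########,,,,.,PPPPPPPPB..,,,,,,,.
181 ,,,,##########,,,,.,PPPPPPPP,..,,,,,,..
182 ,,,,###W######,,,,.,PPPPPPPP,...,,,,,.,
183 ,,,,,#########,,,,,,,BPPPPP,.....,,,,.,
184 ,,,,,#########,###,..,,BB,,.......,,,.,
185 ,,,,,########RRRRRR#..,,,,........,,.,#
186 ,,,,,,######RRRRRRRR#..............,.,#
187 ,,,,,,,###,#RRRRRRRRR......GYYYYW...,,#
188 ,,,,,,,,,,,#RRRRRRRRR#....YYYYYYY...,,W
189 ,,,,,,,,.,,RRRRRRRRRR#...YYYYYYYY..,,,W
190 ,,,,,,,,...#RRRRRRRRR#...YYYYYYYG.,,,,W
191 ,,,,,..,,..,RRRRRRRRR#..,YYYY#,..,,,,#W
192 ,,,,,,..,...RRRRRRPPP,..,YYYG...,,,,,#W
193 #,,,,,,,....#RRPPBBBB,..,YGG..,,,,,,,#W
194 #,,,,,,,,,,.,,#,BBBB.....,.,,,,,,,,,,#W
195 #,,,,,,,,,,,,,,........,,,,,,,,,,,,,#WW
196 ##,,,,,,,,,,,,,,,,,,,,,,,,,,,,,,,,,,#WW
197 ##,,,,,,,,,,,,,,,,,,,,,,,,,,,,,,,,,,#WW
198 ###,,,,,,,,,,,,,,,,,,,,,,,,,,,,,,,,#WWW
199 ###,,,,,,,,,,,,,,,,,,,,,,,,,,,,,,,#WWWW
200 WW###,,,,,,,,,,,,,,,,,,,,,,,,,,,,#WWWWW
```

```bash
python3 -m jog '[{"xyz":[0.6,0.9,0],"twist":0},{"xyz":[1.23,1.87,0],"twist":0},{"xyz":[1.23,1.87,-0.6],"twist":0},{"xyz":[1.23,1.87,-1.22],"twist":0},{"xyz":[1.32,1.73,-1.22],"twist":0},{"xyz":[1.37,1.6,-1.22],"twist":0},{"xyz":[1.4,1.45,-1.22],"twist":0},{"xyz":[1.4,1.3,-1.22],"twist":0},{"xyz":[1.38,1.15,-1.22],"twist":0},{"xyz":[1.35,1,-1.22],"twist":0},{"xyz":[1.27,0.8,-1.22],"twist":0},{"xyz":[1.27,0.8,0],"twist":0}]'
python3 - <<'E'
from h import *
beads()
amap('side',w=19,hh=17)
E
```

```text
time_s: 34.5
ee_pos: [0.5729, -0.0246, 0.1485]
eef_rot: [-0.096, 0.995, 0.0, -0.002]
wrist_force: [0.3, -0.3, -0.0]
grip_width: 0.235
finger_force: 82.9
scene red 31 [541. -14.] r4 ang318
scene yellow 20 [543.  17.] r29 ang80
scene blue 11 [548. -34.] r25 ang294
scene purple 46 [507.   8.] r36 ang149
side red 403 [529. -70.] r59 ang262
side yellow 49 [552.  23.] r37 ang68
side blue 13 [557. -29.] r26 ang317
side purple 55 [507.   8.] r36 ang149
side cols from 214 rows from 194
194 RRRRR,..,,,,,,,,,,,,,,,,,,,,,...W#####W
195 RR#,,,,,,,,,,,,,,,,,,,,,,,,,,,,.,####WW
196 R#,.,,,,,,,,,,,,,,,,,,,,,,,,,,,,,####WW
197 #,.,,,,,,,,,,,,,,,,,,,,,,,,,,,,,#####WW
198 ,.,,,,,,,,,,,,,,,,,,,,,,,,,,,,,,#####WW
199 .,,,,,,,,,,,,,,,,,,,,,,,,,,,,,,,#####WW
200 ,,,,,,,,,,,,,,,,,,,,,,,,,,,,,,,,####,#W
201 ,,,,,,,,,,,,,,,,,,G#,,,,,,,,,,,,####,,W
202 ,,,,,,,,,,,,,,,#YYYYYYY,,,,,,,,#####,,W
203 ,,,,,,,,,,,,,,#YYYYYYYYY,,,,,,,#####,,#
204 ,,,,,,,,,,,,,,YYYYYYYYYYG,,,,,,#####,,,
205 ,,,,,,,,,,,,,,YYYYYYYYYYG,,,,,,,###k,,,
206 ,,,,,,,,,,,,,,YYYYYYYYYY#,,,,,,,,,,,,,,
207 ,,,,,,,,,,,,,,YYYYYYYYYY,.,,,,,,,,,,,,,
20
[... 221 characters left out ...]
 ,PPPPPPPPPB.....,RRRRRR#,,,,,,.....,,,#
214 ,PPPPkPPPPP.....RRRRRRRR#,,,,,....,,,,#
215 ,BPPPPPPPPP,...#RRRRRRRRR,,,,B,..,,,,,#
216 ,,PPPPPPPPP,...RRRRRRRRRR#,BBBBB,,,,,,#
217 ,,,BPPPPPPP,...RRRRRRRRRRPBBBBB,,,,,,,#
218 ,,,,BPPPPPP,...#RRRRRRRRRPBBBB,,,,,,,kR
219 ,,,,,,,PPP,....,RRRRRRRRRBBBB##,,,#RRRR
220 ,,,,,,,,,,,....,RRRRRRRRRBB######RRRRRR
221 ,,,,,,,,,,,..,,###RRRR##########RRRRRRR
222 ,,,,,,,,,,,,,,,,,,,,,,,,###R#RR#RRRRRRR
223 ,,,,,,,,,,,,,,,,,,,,,,#RRR######kRRRRRR
224 ,,,,,,,,,,,,,,,,,,#YRRRRR###R#kkkRRRRRR
225 ,,,,,,,,,,,,,,,#RRRRRRRRR#kkkkkkkRRRRRR
226 #,,,,,,,,,,##RRRRRRRRRRRRkkkkkRRRRRRRRR
227 #,,,,,,,##RRRRRRRRRRRRRRRkkRRRRRRRRRRRR
228 W#,,,#YRRRRRRRRRRRRRRRRRRRRRRRRRRRRRRRR
```

```bash
python3 -m jog '[{"xyz":[-0.7,0.85,0],"twist":0},{"xyz":[-1.43,1.7,0],"twist":0},{"xyz":[-1.43,1.7,-0.6],"twist":0},{"xyz":[-1.43,1.7,-1.22],"twist":0},{"xyz":[-1.2,1.7,-1.22],"twist":0},{"xyz":[-1,1.68,-1.22],"twist":0},{"xyz":[-0.77,1.63,-1.22],"twist":0},{"xyz":[-0.57,1.55,-1.22],"twist":0},{"xyz":[-0.4,1.43,-1.22],"twist":0},{"xyz":[-0.23,1.3,-1.22],"twist":0},{"xyz":[-0.23,1.3,-1.22],"twist":0},{"xyz":[-0.23,1.3,0],"twist":0}]'
python3 - <<'E'
from h import *
beads()
amap('side',w=19,hh=17)
E
```

```text
time_s: 36.15
ee_pos: [0.5659, 0.0151, 0.1483]
eef_rot: [-0.096, 0.995, 0.001, -0.003]
wrist_force: [0.8, -0.6, -1.1]
grip_width: 0.235
finger_force: 83.2
scene red 73 [538. -20.] r9 ang269
scene yellow 9 [557.  -8.] r19 ang10
scene blue 12 [548. -34.] r26 ang294
scene purple 48 [506.   4.] r36 ang155
side red 348 [534. -70.] r59 ang266
side yellow 3 [564.   8.] r32 ang37
side blue 13 [557. -29.] r26 ang317
side purple 45 [508.   9.] r36 ang147
side cols from 214 rows from 194
194 RRRRR,..,,,,,,,,,,,,,,#####,,,,WWWWWWWW
195 RR#,,,,,,,,,,,,,,,,,,,#####,,,,,,WWWWWW
196 R#,.,,,,,,,,,,,,,,,,,,,###,,,,,,,,WWWWW
197 #,.,,,,,,,,,,,,,,,,,,,,,,,,,,,,,,,,WWWW
198 ,.,,,,,,,,,,,,,,,,,,,,,,,,,,,,,,,,,,WWW
199 .,,,,,,,,,,,,,,,,,,,,,,,,,,,,,,,,,,,#WW
200 ,,,,,,,,,,,,,,,,,,,,,,,,,,,,,,,,,,,,,WW
201 ,,,,,,,,,,,,,,,,,,,,,,,,,,,,,,,,,,,,,,W
202 ,,,,,,,,,,,,,,,,,,,,,,,,,,,,,,,,,,,,,,W
203 ,,,,,,,,,,,,,,,,,,,,,,,,,,,,,,,,,,,,,,#
204 ,,,,,,,,,,,,,,,,,,,,,,,,,,,,,,,,,,,,,,,
205 ,,,,,,,,,,,,,,,,,,,,,,,,,,YYYYYG,,,,,,,
206 ,,,,,,,,,,,,,,,,,,,,,,,.,YYYYYYYY,,,,,,
207 ,,,,,,,,,,,,,,,,,,,,,,,,YYYYYYYYYG,,,,,
20
[... 221 characters left out ...]
 ,PPPPPPPPP,..,,,,#RRRRR#YYYYYYYYY,,,,,#
214 ,PPPPPPPPPP,,,,,#RRRRRRRYYYYYYYYY,,,,,#
215 ,,PPPPPPPPP,,,,#RRRRRRRRRYYY#PPB,,,,,,#
216 ,,BPPPPPPPP,,,,RRRRRRRRRR#,BBBBB,,,,,,#
217 ,,,BPPPPPPP,,,,RRRRRRRRRRPBBBBB,,,,,,,,
218 ,,,,,BPPPPP,,,,RRRRRRRRRRPBBBB,,,,,,,YY
219 ,,,,,,,PPP,,,,,#RRRRRRRRRBBBB##,,,#YRYY
220 ,,,,,,,,,,,,,,,#RRRRRRRRRBB##WW#YRYYYYY
221 ,,,,,,,,,,,,,,,###RRRR###WWWWWWWYYYYRRR
222 ,,,,,,,,,,,,,,,,,,,,,,,#WWWWWYYWYYRRRRR
223 ,,,,,,,,,,,,,,,,,,,,,#YYYWW#######RRRRR
224 ,,,,,,,,,,,,,,,,,,YYRYYYY###YY#kkRRRRRR
225 ,,,,,,,,,,,,,,,#RRYYYYYRY##kkkkkkRRRRRR
226 #,,,,,,,,,,#YRRYYYYYRRRRRkkkkkkRRRRRRRR
227 #,,,,,,,#YRYYYYYYRRRRRRRRkkRRRRRRRRRRRR
228 ##,,,#YRYYYYYYRRRRRRRRRRRRRRRRRRRRRRRRR
```

```bash
python3 -m jog '[{"xyz":[-1,-0.5,0],"twist":0},{"xyz":[-2.13,-1.03,0],"twist":0},{"xyz":[-2.13,-1.03,-0.6],"twist":0},{"xyz":[-2.13,-1.03,-1.22],"twist":0},{"xyz":[-2.1,-0.87,-1.22],"twist":0},{"xyz":[-2.08,-0.65,-1.22],"twist":0},{"xyz":[-2.03,-0.45,-1.22],"twist":0},{"xyz":[-1.93,-0.25,-1.22],"twist":0},{"xyz":[-1.8,-0.07,-1.22],"twist":0},{"xyz":[-1.67,0.07,-1.22],"twist":0},{"xyz":[-1.6,0.13,-1.22],"twist":0},{"xyz":[-1.6,0.13,-1.22],"twist":0}]'
python3 - <<'E'
from h import *
beads()
amap('scene',w=19,hh=17);amap('side',w=19,hh=17)
E
```

```text
time_s: 37.8
ee_pos: [0.5195, 0.019, 0.1135]
eef_rot: [-0.096, 0.995, 0.0, -0.0]
wrist_force: [0.5, -0.6, -0.4]
grip_width: 0.237
finger_force: 83.4
scene red 73 [538. -20.] r9 ang269
scene yellow 7 [556.  -8.] r18 ang11
scene blue 11 [548. -34.] r25 ang294
scene purple 36 [536.  20.] r31 ang93
side red 266 [545. -75.] r65 ang277
side yellow 67 [571.  -2.] r34 ang16
side blue 20 [558. -28.] r26 ang319
side purple 18 [537.  18.] r29 ang92
scene cols from 241 rows from 167
167 #####,,,,,,,,,,,,,,,,,,,,GkPGGGkkk,kk#W
168 ####,,,,,,,,,,,,,,,,,,,,,,kkPkkPGkkk##W
169 ###,,,,,,,,,,,,,,,,,,,,,,,,,kkkkkkk#WWW
170 ##,,,,,,,,,,,,,,,,,,,,,,,,,,kkkkk,,#WWW
171 #,,,,,,,,,,,,,,,,,,,,,,,,,,,##k#k,,,WWW
172 #,,,,,,,,,,,,,,,,,,,,,,,,,,,####,,,,.WW
173 ,,,,,,,,,,,,,,,,,,,,,,,,,,,,####,,,,.WW
174 ,,,,,,,,,,,,,,,,,,,,,,,,,,,,####,,,,,.W
175 ,,,,,,,,,,,,,,,,,,,,,,,,,,,,####,,,,,.,
176 ,,,,,,,,,##,,,,,,,,,,,,,,,,,####,,,,,.,
177 ,,,,,,#######,,,,,,,,,,,,,,,####,,,,,..
178 ,,,,,#########,,,,,,,,,,,,,,####,,,,,,.
179 ,,,,,#########,,,,,,,,,,,,,,####,,,,,,.
180 ,,,,##########,,,,,,,,,,,,,,####,,,,,,.
181 ,,,,
[... 1788 characters left out ...]
 ,,,,,,,,,,,,,,,,,#RRR###YYYYYYYYY,...,#
214 ,,,,,,,,,,,,,,,,#RRRRRRRRYYYYYYYY,..,,#
215 ,,,,,,,,,,,,,,,#RRRRRRRRRYYYBBBB,...,,#
216 ,,,,,,,,,,,,,,,RRRRRRRRRR#.BBBBB...,,,#
217 ,,,,,,,,,,,,,,,RRRRRRRRRRPBBBBB...,,,,#
218 ,,,,,,,,,,,,,,,RRRRRRRRRRPBBBB...,,,,YY
219 ,,,,,,,,,,,,,,,#RRRRRRRRRBBBBWW,,,#YRYY
220 ,,,,,,,,,,,,,,,#RRRRRRRRRBBWWWW#YRYYYYY
221 ,,,,,,,,,,,,,,,###RRRR###WWWWWWWYYYYRRR
222 ,,,,,,,,,,,,,,,,,,,,,,,#WWWWWYYWYYRRRRR
223 ,,,,,,,,,,,,,,,,,,,,,#YYYYW#######RRRRR
224 ,,,,,,,,,,,,,,,,,,#YRYYYY###Y#kkkRRRRRR
225 ,,,,,,,,,,,,,,,#RRYYYYYRY##kkkkkkRRRRRR
226 #,,,,,,,,,,#YRRYYYYYRRRRRkkkkkRRRRRRRRR
227 #,,,,,,,#YRYYYYYYRRRRRRRRkkRRRRRRRRRRRR
228 ##,,,#YRYYYYYYRRRRRRRRRRRRRRRRRRRRRRRRR
```

All five beads now lie 28–38 mm from their starts. Lifting out and going to the stand.

```bash
python3 -m jog '[{"xyz":[0,-0.3,0.5],"twist":0},{"xyz":[0,-0.6,1.8],"twist":0},{"xyz":[0,-0.8,3.2],"twist":0},{"xyz":[0,-0.8,4.3],"twist":0},{"xyz":[-0.3,-2,4.3],"twist":0},{"xyz":[-0.6,-3.5,4.3],"twist":0},{"xyz":[-0.9,-5,4.3],"twist":0},{"xyz":[-1.2,-6.5,4.3],"twist":0},{"xyz":[-1.6,-8,4.3],"twist":0},{"xyz":[-1.9,-9.2,4.3],"twist":0},{"xyz":[-2,-9.7,4.3],"twist":0},{"xyz":[-2,-9.7,4.3],"twist":0}]'
python3 - <<'E'
from h import *
p=r.observe()['ee_pos'];q=(p[0],p[1],.16)
amap('scene',q,w=13,hh=18);amap('side',q,w=13,hh=22)
a=dict(np.load('scene.npz'));b=dict(np.load('side.npz'))
for z in(.13,.14,.2):print(z,proj(a,(p[0],p[1],z)).round(1),proj(b,(p[0],p[1],z)).round(1))
E
```

```text
time_s: 39.5
ee_pos: [0.4591, -0.2728, 0.243]
eef_rot: [-0.095, 0.995, -0.0, 0.0]
wrist_force: [-0.0, 1.0, -0.5]
grip_width: 0.237
finger_force: 83.4
scene cols from 144 rows from 123
123 PkGGGGGkGkPkkk#############
124 kkPPkkkPkkkkk##############
125 #kkkkkkkkkkk###############
126 ##kkkkkkkkkk###############
127 #######kk#k################
128 ###########################
129 ###########################
130 ###########################
131 ############k##############
132 ###########################
133 ###########################
134 ###########################
135 ###########################
136 ###########################
137 ##############k############
138 ###########################
139 ###############k###########
140 ###########################
141 ###########################
142 ###########################
143 ###########################
144 ###########################
145 ###########################
146 ###########################
147 ########################WWW
148 #####################WWWWWW
149 #####################WWWWWW
150 #####################WWWWWW
151 ################
[... 1138 characters left out ...]
######WWW#################
280 #######WWW#################
281 ####W######################
282 ##W########################
283 W##########################
284 ###########################
285 ###########################
286 ###########################
287 ###########################
288 ###########################
289 ###########################
290 ###########################
291 ###########################
292 ###########################
293 ###########################
294 ###########################
295 ###########################
296 ###########################
297 ###########################
0.13 [159.6 147.9] [252.4 282.8]
0.14 [158.9 145.5] [252.4 280.4]
0.2 [154.3 130.5] [252.7 264.8]
```

Run:
```python
from h import *
for n,(u0,u1,v0,v1) in(('scene',(144,176,124,156)),('side',(238,272,254,286))):
    d=dict(np.load(n+'.npz'));g=cv2.cvtColor(d['frame'],cv2.COLOR_RGB2GRAY)
    print(n,u0)
    for v in range(v0,v1):print(v,''.join('0123456789ABCDEFGHIJ'[min(19,x//10)] for x in g[v,u0:u1]))
```

```text
scene 144
124 211111212222259BBBBBBBBB96666666
125 7211122222125ABBABBBBBBB76666666
126 A733322223239BBBBBBBBBB966666666
127 BA99976444449BBBBBBBBB9666666666
128 BBBBBAA755547BBBBBBBBB7666666666
129 BBBBBBBA55546BBBBBBB996666666666
130 BBBBBBBB65544ABBBBBB766666666776
131 BBBBBBBB755548BBBB99666666666666
132 BBBBBBBBA55546BBBB76666666666666
133 BBBBBBBBB754449BB966666676666666
134 BBBBBBBBB855548B9766666676666766
135 BBBBBBBBBA55546B7666666666666666
136 BBBBBBBBBB7554496666666666676666
137 BBBBBBBBBB8555456666666666666666
138 BBBBBBBBBB9555446666666666666666
139 BBBBBBBBBBB755445666666999886767
140 BBBBBBAAABB85554567667ABBCBA6667
141 BBBBBBBABBB85554467669CCCCCB6677
142 BBBBBBCCCCC8555546666ACCCCCA6676
143 BBBBBCCCCCC8555556666ACCCCCA6666
144 BBBBBCCCCCC7565666667ACCCCCA5666
145 BBBBBCBCCCC7566676666ACCCCCA5566
146 BBBBBCCCCCC6566666666ACBCCCC5566
147 BBBBACCCCCC6556666666ACCEFFE6566
148 BBBB8CCCCCC6456666767EFFGHHE6466
149 BBBB7CCCCCC5456767668HHHHHHD5466
150 BB997CCCCCC5456677667HHHGHHC5456
151 B9667CCCCCC5455666668HHHGHHB5557
152 97667CCCCCC5555666667HHHGHHB6556
153 66668CCCCCC55
[... 650 characters left out ...]
68 999999AAA99A86666579999A9AAAA99999
269 9999999AA999766655BC999999A9A9999A
270 BBA999999999666655EFA999A9A9AA99AA
271 BBBAAAAAAAA9666659GIDAAAAAA999999A
272 CBCBBBBBBBFC66664BHJGCBBBBA9999999
273 CCCCBBBBEGIE66655DIJIEBBBBBA999999
274 BCCCBCEGIJIC56655FJJJHDBBBBA99A999
275 BBBBBCGJJJG966659GJJIEBBBBBA9AA99A
276 AACBBBGJJJF76665BIHEC9ACBBBAA9A9AA
277 BBCCCBDFFHF766649DB877ACCBBB999999
278 CCCCCBBBBDGD7655787777ABBBBBBA9A99
279 CCCCCCCCCEIIC666787777ABBBBCBA9A99
280 CCCCCCCCCEFEB777877777ACBBBBBBBBA9
281 CCCCCCDCB9877777777777ACCCBBBBBCB9
282 CCCCCCBA87777787777778ACBBBBBBBBA9
283 CCCBAA8777788788777778ACBBBBBCCA99
284 CBA9777788878877777778ACCCCBBBCA99
285 A977788888788887877777ACBAABBBCBA9
```

Run:
```python
from h import *
from scipy.optimize import brentq
a=dict(np.load('scene.npz'));b=dict(np.load('side.npz'));P=r.observe()['ee_pos'];print(P)
for q in((255.7,256),(254.2,264),(251.8,279)):
    def f(z):
        s=proj(a,back(b,*q,z));return s[0]-(153.7+(s[1]-128)*.257)
    zs=np.linspace(.08,.26,19);print([round(f(z),1) for z in zs][::3])
    try:
        z=brentq(f,.08,.26);print(q,back(b,*q,z).round(4),proj(a,back(b,*q,z)).round(1))
    except Exception as e:print(e)
# slot edges at z=.125 in scene and side
print('slot scene',back(a,154.5,146,.125).round(3),back(a,165,146,.125).round(3),'ends',back(a,151,140.5,.125).round(3),back(a,168,139.5,.125).round(3))
print('plates side',back(b,248,274,.125).round(3),back(b,257,275,.125).round(3))
```

```text
[ 0.45949196 -0.27141021  0.24293847]
[np.float64(28.5), np.float64(22.8), np.float64(17.0), np.float64(11.0), np.float64(4.8), np.float64(-1.6), np.float64(-8.3)]
(255.7, 256) [ 0.4668 -0.2703  0.2224] [153.4 126.7]
[np.float64(22.9), np.float64(17.4), np.float64(11.7), np.float64(5.8), np.float64(-0.2), np.float64(-6.5), np.float64(-13.0)]
(254.2, 264) [ 0.4629 -0.272   0.1988] [154.7 131.9]
[np.float64(12.7), np.float64(7.5), np.float64(2.0), np.float64(-3.6), np.float64(-9.4), np.float64(-15.4), np.float64(-21.6)]
(251.8, 279) [ 0.4563 -0.275   0.151 ] [157.3 142.1]
slot scene [ 0.447 -0.288  0.125] [ 0.449 -0.26   0.125] ends [ 0.426 -0.299  0.125] [ 0.427 -0.252  0.125]
plates side [ 0.462 -0.247  0.125] [ 0.478 -0.258  0.125]
```

```bash
python3 -m jog '[{"xyz":[-0.27,0.05,0],"twist":0},{"xyz":[-0.27,0.05,-0.5],"twist":0},{"xyz":[-0.27,0.05,-1],"twist":0},{"xyz":[-0.27,0.05,-1.7],"twist":0},{"xyz":[-0.27,0.05,-2.4],"twist":0},{"xyz":[-0.27,0.05,-3],"twist":0},{"xyz":[-0.27,0.05,-3.5],"twist":0},{"xyz":[-0.27,0.05,-3.8],"twist":0},{"xyz":[-0.27,0.05,-3.8],"twist":0}]' && python3 -m jog '[{"xyz":[0,0,-0.1],"twist":0},{"xyz":[0,0,-0.1],"twist":0}]' && python3 -m jog '[{"xyz":[0,0,-0.1],"twist":0},{"xyz":[0,0,-0.1],"twist":0}]'
```

```text
time_s: 40.72
ee_pos: [0.4511, -0.2704, 0.128]
eef_rot: [-0.096, 0.995, 0.0, -0.0]
wrist_force: [-0.2, -0.3, -0.7]
grip_width: 0.239
finger_force: 83.3
time_s: 40.98
ee_pos: [0.4514, -0.2707, 0.1258]
eef_rot: [-0.096, 0.995, -0.0, 0.0]
wrist_force: [-0.8, 0.8, -1.5]
grip_width: 0.24
finger_force: 83.3
time_s: 41.22
ee_pos: [0.4512, -0.2706, 0.1225]
eef_rot: [-0.096, 0.995, 0.0, -0.0]
wrist_force: [-0.2, 0.6, 0.2]
grip_width: 0.238
finger_force: 83.3
```

```bash
python3 -m jog '[{"xyz":[0,0,-0.1],"twist":0},{"xyz":[0,0,-0.1],"twist":0}]' -1 25 && python3 -m jog '[{"xyz":[0,0,-0.1],"twist":0},{"xyz":[0,0,-0.1],"twist":0}]'&& python3 -m jog '[{"xyz":[0,0,-0.1],"twist":0},{"xyz":[0,0,-0.1],"twist":0}]'
python3 - <<'E'
from h import *
for n in('scene','side'):
    d=snap(n);print(n,proj(d,(.452,-.272,.128)),proj(d,(.452,-.272,.158)))
    u,v=proj(d,(.452,-.272,.128)).astype(int);f=cv2.cvtColor(d['frame'],cv2.COLOR_RGB2HSV)
    print(u-16)
    for y in range(v-14,v+12):
        print(y,''.join('G' if 40<f[y,x,0]<80 and f[y,x,1]>90 else '0123456789ABCDEFGHIJ'[min(19,f[y,x,2]//10)] for x in range(u-16,u+17)))
E
```

```text
time_s: 41.48
ee_pos: [0.4512, -0.2705, 0.1193]
eef_rot: [-0.096, 0.995, 0.0, -0.0]
wrist_force: [0.8, 0.6, -0.9]
grip_width: 0.234
finger_force: 83.3
time_s: 41.72
ee_pos: [0.4513, -0.2707, 0.1165]
eef_rot: [-0.096, 0.995, -0.0, 0.0]
wrist_force: [0.1, -0.5, 0.4]
grip_width: 0.229
finger_force: 83.8
time_s: 41.98
ee_pos: [0.4514, -0.2716, 0.1153]
eef_rot: [-0.096, 0.995, -0.001, 0.001]
wrist_force: [-6.5, -1.1, 14.3]
grip_width: 0.236
finger_force: 84.8
scene [160.21916332 146.36756637] [158.03131676 139.08521743]
144
132 211121127BBBBBBB64521266666666666
133 542112125BBBBBBB75631257766667666
134 A973213439BBBBAA74642247766667666
135 BCA5214636999967G3552137666677666
136 BBB821454666GGGGGG562126666776666
137 BBBA31365GGGGGGGGG463126666766666
138 BBBB61254GGGGGGGGG464236666666677
139 BBBC82155GGGGGGGGGG65467888866667
140 BBBBB3035GGGGGGGGGG557ABBBBA76677
141 BBBBB73455GGGGGGGGG469CCCCCB66777
142 BBBBBA9A85GGGGGGGGG46ACCCCCB66767
143 BBBBBCCC97GGGGGGGGGG58CCCCCA56667
144 BBBBBDCCBB7GGGGGGGGG349BCCCA56666
145 BBBBBCCCCCB5GGGGGGGGG147ACC956666
146 BBBBBCCCCCB5GGGGGGGGGG127FD955766
147 B
[... 765 characters left out ...]
1111111111111122
278 A99AABBBBBD9112443111111111111111
279 9AABBBBBBB94111454211111111111111
280 BBBBBBBBBB94111344311111111111115
281 ABBBBBBBBBB6011354311111111111137
282 9BBBBBBBBCC8111454311111111111158
283 7ABBBBBCB997211354311111111111169
284 69BBCCA98777411344311111111111389
285 67BCA9877777641145321111111112578
286 768A87777777764123211111111105777
287 767777777777776521111111111247887
288 767777777777777753211110025678777
289 767777777777777764443235568977777
290 76777777777777776455477779BA87787
291 767877777777777765579AAAAABB97788
292 7677777777777777679ABBBBBBBB97878
293 76777777777777789ABBBBBBBBBB97888
294 66777777777779AABBBBBBBBBBBBBA977
295 767777777669ABBBBBBBBBBBBBBBA9877
```

```bash
python3 -m jog '[{"xyz":[0,0,0.1],"twist":0},{"xyz":[0,0,0.1],"twist":0},{"xyz":[0,0,0.1],"twist":0},{"xyz":[0,0,0.1],"twist":0},{"xyz":[0,0,0.1],"twist":0},{"xyz":[0,0,0.8],"twist":0},{"xyz":[0,0,1.8],"twist":0},{"xyz":[0,0,3],"twist":0},{"xyz":[0,0,4],"twist":0},{"xyz":[0,0.5,4.5],"twist":0},{"xyz":[0,1.5,4.5],"twist":0},{"xyz":[0.5,3,4.5],"twist":0}]' 1
python3 - <<'E'
from h import *
for n in('scene','side'):
    d=snap(n)
    u,v=proj(d,(.457,-.272,.14)).astype(int);f=cv2.cvtColor(d['frame'],cv2.COLOR_RGB2HSV)
    print(n,u-16,[proj(d,p).round(1).tolist() for p in((.457,-.272,.185),(.457,-.272,.128),(.457,-.272,.07))])
    for y in range(v-20,v+20):
        print(y,''.join('G' if 40<f[y,x,0]<80 and f[y,x,1]>90 else '0123456789ABCDEFGHIJ'[min(19,f[y,x,2]//10)] for x in range(u-16,u+17)))
E
```

```text
time_s: 43.58
ee_pos: [0.4657, -0.1795, 0.2481]
eef_rot: [-0.095, 0.995, 0.0, -0.0]
wrist_force: [0.4, 0.9, 0.1]
grip_width: 1.001
finger_force: 0.0
scene 143 [[155.9, 133.7], [160.1, 147.8], [164.1, 161.1]]
124 BBBBBBBBBBBBBBBBABBBBBBBBBBBBBBBB
125 BBBBBBBBBBBBBBBBBBABBBBBBBBBBBBBB
126 BBBBBBBBBBBBABBBBBBBBBBBBBBBBBBBB
127 BBBBBBBBBBBBBBBBBBBBBBBBBBBBBBBBB
128 BBBABBBBBBBBBBBBBBBBBBBBBBBBBBBBB
129 BBBBBBBBBBBBBBBBBBABBBBBBBBBBBBBB
130 BBBBBBBBBBBBBBBBBBBBBBBBBBBBBBBBB
131 BBBBBBBBBBBBBBBBBBBBBBBBBBBBBBBBB
132 BBBBBBBBBBBBBBBBAABBBBBBBBBBBBBBB
133 BBBBBBBBBBBBA999879BBBBBBBBBBBBBB
134 BBBBBBBBBAA987GGGG7BBBBBBBBBBBBBB
135 BBBBBBBBB8GGGGGGGG6BBBBBBBBBBBBBB
136 BBBBBBBBB8GGGGGGGGGABBBBBBBBBBBBB
137 BBBBBBBBB7GGGGGGGGG8BBBBBBBBBBBBB
138 BBBBBBBBB8GGGGGGGGG6BBBBBBBBBBBBB
139 BBBBBBBBBAGGGGGGGGG5BBBABBBBBBBBB
140 BBBBBBBABBGGGGGGGGGG9BAABBBCBABBB
141 BBBBBBDEEEBGGGGGGGGG7BBCCCCCB9BBB
142 BBBBBBFHHHF6GGGGGGGG6BBCCCCCA8BBB
143 BBBBBBGHHHH7GGGGGGGG4BCCCCCCA7BBB
144 BBBBBBHHHHF8GGGGGGGGG89BCCCCA6ABB
145 BBBBBBHHHECAGGGGGGGGG447ACCC959BB
146 BBBBBBHHGCCC6GGGGGGGGG125ACC957BB
147 BBBBBAHHECCA4G
[... 1505 characters left out ...]
GGGGGGGGG22249BB
282 CCCCCCCCD81111GGGGGGGGGGG222259BB
283 CCCCCCBAA611121GGGGGGGGG212227BBB
284 CCCCBA9775211111GGGGGG21122228BBB
285 BDBA9777874111112GGGGG1112322AFEC
286 9A97777778621111112G22122222BGIIE
287 887778777874211111111122322AHJJJH
288 78777777887753111111111212AHJIIIJ
289 887777778788764211111102BFHJIIIII
290 88777777777787664223357CHJJIIIIII
291 887777777777777767999ABGJIIIIIIIJ
292 78787777777777789BCBBBBFJIIIIJJJH
293 78787777777779AABEEEGGGHIIIIJJGEB
294 78777777777CCDGGGIHHJJJJJJJJGDB77
295 777777779DFHHHJJJJJIIIJIJJGDA7777
296 7877779DGIJJJIIIIIIIIIJJGDA777787
297 7778778GJJIIIIIIIIIJJJGDA77777877
298 7777777FJJIIIIIJIJJIGDA7777777778
299 7777778BHJIIIIIJJIFDA777777877777
```

The stick hangs upright in the slot. Now the lid: shut the fingers and go over to its outer side.

```bash
python3 -m jog '[{"xyz":[0.2,0,1],"twist":0},{"xyz":[0.5,0.5,2.1],"twist":0},{"xyz":[0.8,2,2.1],"twist":0},{"xyz":[1.2,3.5,2.1],"twist":0},{"xyz":[1.6,5,2.1],"twist":0},{"xyz":[2,6.5,2.1],"twist":0},{"xyz":[2.4,8,2.1],"twist":0},{"xyz":[2.8,9.5,2.1],"twist":0},{"xyz":[2.97,11,2.1],"twist":0},{"xyz":[2.97,11.7,2.1],"twist":0},{"xyz":[2.97,11.7,2.1],"twist":0}]' -1 20
python3 - <<'E'
from h import *
d=snap('scene');b=snap('side')
def comp(d,msk):
    h=cv2.cvtColor(d['frame'],cv2.COLOR_RGB2HSV);return h
# orange columns in scene right of cup
h=comp(d,0);m=(h[...,0]>5)&(h[...,0]<25)&(h[...,1]>150)
for v in range(90,215,6):
    c=np.where(m[v,285:340])[0];print(v,(c.min()+285,c.max()+285) if len(c) else None,end=' ')
print()
for ang in(1.6,1.7,1.8):
    e=lambda s:(np.array([.546,.094])+s*np.array([.995,-.1])*.095)
    for s in(-1,1):
        q=e(s)+np.array([.1,.995])*.19*-np.cos(ang);print(ang,s,proj(d,(*q,.09+.19*np.sin(ang))).round(),end=' ')
E
```

```text
time_s: 45.05
ee_pos: [0.555, 0.1714, 0.311]
eef_rot: [-0.097, 0.995, -0.0, -0.001]
wrist_force: [-0.3, -0.3, -0.0]
grip_width: -0.001
finger_force: 0.0
90 None 96 (np.int64(307), np.int64(307)) 102 (np.int64(306), np.int64(308)) 108 (np.int64(306), np.int64(308)) 114 (np.int64(305), np.int64(309)) 120 (np.int64(304), np.int64(309)) 126 (np.int64(303), np.int64(310)) 132 (np.int64(307), np.int64(310)) 138 (np.int64(300), np.int64(310)) 144 (np.int64(299), np.int64(310)) 150 (np.int64(285), np.int64(311)) 156 (np.int64(285), np.int64(311)) 162 (np.int64(285), np.int64(310)) 168 (np.int64(297), np.int64(309)) 174 (np.int64(301), np.int64(308)) 180 (np.int64(301), np.int64(307)) 186 (np.int64(297), np.int64(305)) 192 (np.int64(301), np.int64(304)) 198 (np.int64(301), np.int64(303)) 204 (np.int64(285), np.int64(299)) 210 (np.int64(285), np.int64(298)) 
1.6 -1 [305.  96.] 1.6 1 [308. 157.] 1.7 -1 [312.  96.] 1.7 1 [316. 157.] 1.8 -1 [320.  97.] 1.8 1 [324. 158.]
```

```bash
python3 -m jog '[{"xyz":[0,0,-1.3],"twist":0},{"xyz":[0,0,-2.68],"twist":0},{"xyz":[-0.1,-0.8,-2.68],"twist":0},{"xyz":[-0.17,-1.7,-2.68],"twist":0},{"xyz":[-0.25,-2.4,-2.68],"twist":0},{"xyz":[-0.3,-3.03,-2.68],"twist":0},{"xyz":[-0.4,-3.95,-2.93],"twist":0},{"xyz":[-0.48,-4.82,-3.33],"twist":0},{"xyz":[-0.55,-5.45,-3.77],"twist":0},{"xyz":[-0.6,-5.97,-4.2],"twist":0},{"xyz":[-0.65,-6.46,-4.8],"twist":0},{"xyz":[-0.68,-6.83,-5.35],"twist":0}]'
python3 - <<'E'
from h import *
d=snap('scene');b=snap('side')
for n,dd in(('scene',d),('side',b)):
    h=cv2.cvtColor(dd['frame'],cv2.COLOR_RGB2HSV);m=(h[...,0]>5)&(h[...,0]<25)&(h[...,1]>150)
    v,u=np.where(m[90:260,180:340]);print(n,u.min()+180,u.max()+180,v.min()+90,v.max()+90)
    for ang in(0,.25,.5,.75,1):
        for s in(-1,1):
            e=np.array([.546,.094])+s*np.array([.995,-.1])*.095-np.array([.1,.995])*.19*np.cos(ang)
            print(ang,s,proj(dd,(*e,.09+.19*np.sin(ang))).round(),end=' ')
    print()
E
```

```text
time_s: 46.65
ee_pos: [0.5348, -0.0354, 0.1501]
eef_rot: [-0.096, 0.995, -0.0, -0.0]
wrist_force: [-0.5, 0.1, 1.7]
grip_width: 0.001
finger_force: 0.4
scene 226 301 130 220
0 -1 [230. 145.] 0 1 [226. 202.] 0.25 -1 [231. 134.] 0.25 1 [227. 192.] 0.5 -1 [236. 123.] 0.5 1 [233. 182.] 0.75 -1 [246. 113.] 0.75 1 [243. 172.] 1 -1 [261. 104.] 1 1 [259. 165.] 
side 185 277 161 254
0 -1 [206. 235.] 0 1 [278. 212.] 0.25 -1 [204. 221.] 0.25 1 [278. 198.] 0.5 -1 [200. 203.] 0.5 1 [276. 181.] 0.75 -1 [195. 184.] 0.75 1 [272. 162.] 1 -1 [189. 163.] 1 1 [267. 143.]
```

```bash
python3 -m jog '[{"xyz":[-0.02,-0.2,-0.45],"twist":0},{"xyz":[-0.04,-0.4,-0.88],"twist":0},{"xyz":[-0.05,-0.52,-1.3],"twist":0},{"xyz":[-0.06,-0.65,-1.78],"twist":0},{"xyz":[-0.07,-0.7,-2],"twist":0},{"xyz":[-0.07,-0.7,-1.2],"twist":0},{"xyz":[-0.19,-1.75,-1.2],"twist":0},{"xyz":[-0.19,-1.75,-1.6],"twist":0},{"xyz":[-0.19,-1.75,-2],"twist":0},{"xyz":[-0.19,-1.75,-2.2],"twist":0},{"xyz":[-0.19,-1.75,-2.3],"twist":0},{"xyz":[-0.19,-1.75,-2.3],"twist":0}]'
```

```text
time_s: 48.25
ee_pos: [0.5293, -0.0867, 0.0819]
eef_rot: [-0.096, 0.995, 0.0, -0.0]
wrist_force: [0.5, -0.3, 0.3]
grip_width: 0.001
finger_force: 0.0
```

```bash
python3 -m jog '[{"xyz":[0,0,-0.1],"twist":0},{"xyz":[0,0,-0.2],"twist":0},{"xyz":[0,0,-0.2],"twist":0}]';python3 -m jog '[{"xyz":[0,0,-0.1],"twist":0},{"xyz":[0,0,-0.1],"twist":0}]'; python3 -m jog '[{"xyz":[0,0,-0.1],"twist":0},{"xyz":[0,0,-0.1],"twist":0}]'
```

```text
time_s: 48.62
ee_pos: [0.5292, -0.0869, 0.0759]
eef_rot: [-0.096, 0.995, 0.0, -0.0]
wrist_force: [0.4, 0.7, 0.1]
grip_width: 0.002
finger_force: 0.0
time_s: 48.88
ee_pos: [0.5292, -0.087, 0.0729]
eef_rot: [-0.096, 0.995, 0.0, -0.0]
wrist_force: [0.0, -0.5, 0.4]
grip_width: 0.003
finger_force: 0.0
time_s: 49.12
ee_pos: [0.5295, -0.0872, 0.0711]
eef_rot: [-0.096, 0.995, -0.0, 0.001]
wrist_force: [-3.7, 1.1, 11.2]
grip_width: -0.003
finger_force: 5.7
```

```bash
python3 -m jog '[{"xyz":[0,0,-0.07],"twist":0},{"xyz":[0,0,-0.07],"twist":0},{"xyz":[0,0,-0.07],"twist":0}]'
python3 - <<'E'
from h import *
for n in('scene','side'):
    d=snap(n);h=cv2.cvtColor(d['frame'],cv2.COLOR_RGB2HSV);m=(h[...,0]>3)&(h[...,0]<25)&(h[...,1]>150)
    v,u=np.where(m[90:260,180:340]);print(n,u.min()+180,u.max()+180,v.min()+90,v.max()+90)
    for ang in(0,.08,.16):
        for s in(-1,1):
            e=np.array([.537,-.001])+s*np.array([.995,-.1])*.095-np.array([.1,.995])*(.19*np.cos(ang)-.095)
            print(ang,s,proj(d,(*e,.094+.19*np.sin(ang))).round(1),end=' ')
    print()
    if n=='side':
        for y in range(188,246,2):print(y,''.join('Y' if h[y,x,2]>170 and m[y,x] else 'R' if m[y,x] else '.' for x in range(195,285)))
E
```

```text
time_s: 49.5
ee_pos: [0.5295, -0.0874, 0.0689]
eef_rot: [-0.096, 0.995, -0.001, 0.001]
wrist_force: [-2.7, -0.4, 8.9]
grip_width: 0.001
finger_force: 4.7
scene 222 300 143 220
0 -1 [229.7 144.3] 0 1 [225.4 201.5] 0.08 -1 [229.6 140.7] 0.08 1 [225.2 198.3] 0.16 -1 [229.9 137.1] 0.16 1 [225.5 195. ] 
side 185 277 169 254
0 -1 [206.4 233.8] 0 1 [278.7 211.2] 0.08 -1 [205.9 229.8] 0.08 1 [278.9 207.1] 0.16 -1 [205.2 225.3] 0.16 1 [279.  202.7] 
188 RRRRRRRRRRRRRRRRRRRRRRRRRRRRRRRR............................RRRRRRRRRYYY..................
190 RRRRRRRRRRRRRRRRRRRRRRRRRRRRRRRRR...........................RRRRRRRRRRYYY.................
192 RRRRRRRRRRRRRRRRRRRRRRRRRRRRRRRRR...........................RRRRRRRRRRRRYYR...............
194 RRRRRRRRRRRRRRRRRRRRRRRRRRRRRRRRRR...........................RRRRRRRRRRRRYYR..............
196 RRRRRRRRRRRRRRRRRRRRRRRRRRRRRRRRRRRR.........................RRRRRRRRRRRRRYYR.............
198 YRRRRRRRRRRRRRRRRRRRRRRRRRRRRRRRRRRR.........................RRRRRRRRRRRRRRYYY............
200 YYRRRRRRRRRRRRRRRRRRRRRRRRRRRRRRRRRRR.RR.....................RRRRRRRRRRRRRRRYYY..
[... 1399 characters left out ...]
RRRRRRRRRRRRRRRRRRRRRRRRRRR........
232 .....RRRRRRR...RRRRRRRRRRRRRRRRRRRRRRRRRRRRRRRRRRRRRRRRRRRRRRRRRRRRRRRRRRRRRRRRRR.........
234 .....RRRRRRRRRRRRRRRRRRRRRRRRRRRRRRRRRRRRRRRRRRRRRRRRRRRRRRRRRRRRRRRRRRRRRRRRRR...........
236 .......RRRRRRRRRRRRRRRRRRRRRRRRRRRRRRRRRRRRRRRRRRRRRRRRRRRRRRRRRRRRRRRRRRR................
238 .......RRRRRRRRRRRRRRRRRRRRRRRRRRRRRRRRRRRRRRRRRRRRRRRRRRRRRRRRRRRRR......................
240 ........RRRRRRRRRRRRRRRRRRRRRRRRRRRRRRRRRRRRRRRRRRRRRRRRRRRRRR............................
242 .........RRRRRRRRRRRRRRRRRRRRRRRRRRRRRRRRRRRRRRRRRRRRRR...................................
244 ..........RRRRRRRRRRRRRRRRRRRRRRRRRRRRRRRRRRRRRRR.........................................
```

A dark gap still shows under the lid's front edge, so it is resting on the catch; pressing further.

```bash
python3 -m jog '[{"xyz":[0,0,-0.1],"twist":0},{"xyz":[0,0,-0.1],"twist":0}]'; python3 -m jog '[{"xyz":[0,0,-0.1],"twist":0},{"xyz":[0,0,-0.1],"twist":0}]'; python3 -m jog '[{"xyz":[0,0,-0.1],"twist":0},{"xyz":[0,0,-0.1],"twist":0}]'
```

```text
time_s: 49.85
ee_pos: [0.5293, -0.0871, 0.0651]
eef_rot: [-0.096, 0.995, -0.0, 0.0]
wrist_force: [0.3, -0.2, 1.3]
grip_width: 0.001
finger_force: 0.6
time_s: 50.1
ee_pos: [0.5292, -0.0868, 0.0615]
eef_rot: [-0.096, 0.995, 0.0, -0.0]
wrist_force: [0.2, -0.4, -0.2]
grip_width: -0.0
finger_force: 0.0
time_s: 50.35
ee_pos: [0.5291, -0.0868, 0.0585]
eef_rot: [-0.096, 0.995, 0.0, -0.0]
wrist_force: [-0.1, 0.2, 0.3]
grip_width: -0.0
finger_force: 0.0
```

Force vanished: it snapped past. One more press to confirm it is home.

```bash
python3 -m jog '[{"xyz":[0,0,-0.1],"twist":0},{"xyz":[0,0,-0.15],"twist":0}]'; python3 -m jog '[{"xyz":[0,0,-0.1],"twist":0},{"xyz":[0,0,-0.1],"twist":0}]'
```

```text
time_s: 50.6
ee_pos: [0.5299, -0.0872, 0.0566]
eef_rot: [-0.096, 0.995, -0.001, 0.001]
wrist_force: [-9.7, 2.8, 31.5]
grip_width: -0.001
finger_force: 16.2
time_s: 50.85
ee_pos: [0.5301, -0.0874, 0.0561]
eef_rot: [-0.096, 0.995, -0.001, 0.002]
wrist_force: [-14.4, 4.1, 47.0]
grip_width: -0.006
finger_force: 23.5
```

```bash
python3 -m jog '[{"xyz":[0,0,0.5],"twist":0},{"xyz":[0,0,1.5],"twist":0},{"xyz":[0,0,3],"twist":0},{"xyz":[0,0,4.5],"twist":0},{"xyz":[-0.5,0,5],"twist":0},{"xyz":[-1,0,5],"twist":0},{"xyz":[-1,0,5],"twist":0},{"xyz":[-1,0,5],"twist":0}]'
python3 - <<'E'
from h import *
for n in('side','scene'):
    d=snap(n);h=cv2.cvtColor(d['frame'],cv2.COLOR_RGB2HSV);m=(h[...,0]>3)&(h[...,0]<25)&(h[...,1]>150)
    if n=='side':
        for y in range(200,246,3):print(y,''.join('Y' if h[y,x,2]>170 and m[y,x] else 'R' if m[y,x] else '.' for x in range(195,285)))
    g=((h[...,0]>45)&(h[...,0]<75)&(h[...,1]>90)).astype(np.uint8)
    nl,l,st,ce=cv2.connectedComponentsWithStats(g);i=1+st[1:,4].argmax();print(n,st[i],ce[i])
E
```

```text
time_s: 51.85
ee_pos: [0.4989, -0.0869, 0.2004]
eef_rot: [-0.096, 0.995, 0.0, -0.001]
wrist_force: [0.2, -0.0, -0.4]
grip_width: -0.0
finger_force: 0.0
200 YRRRRRRRRRRRRRRRRRRRRRRRRRRRRRRRRRRRRRRRRRRRRRRRRRRRRRRRRRRRRRRRRRRRRRRRRRRYYR............
203 YYRRRRRRRRRRRRRRRRRRRRRRRRRRRRRRRRRRRRRRRRRRRRRRRRRRRRRRRRRRRRRRRRRRRRRRRRRRRYY...........
206 RYYYRRRRRRRRRRRRRRRRRRRRRRRRRRRRRRRRRRRRRRRRRRRRRRRRRRRRRRRRRRRRRRRRRRRRRRRRRRRYR.........
209 RRYYYRRRRRRRRRRRRRRRRRRRRRRRRRRRRRRRRRRRRRRRRRRRRRRRRRRRRRRRRRRRRRRRRRRRRRRRRRRRYYR.......
212 RRRRYYRRRRRRRRRRRRRRRRRRRRRRRRRRRRRRRRRRRRRRRRRRRRRRRRRRRRRRRRRRRRRRRRYYYYYYYRRRRRR.......
215 RRRRYYYRRRRRRRRRRRRRRRRRRRRRRRRRRRRRRRRRRRRRRRRRRRRRRRRRRRRRYYYYYYYRRRRRRRRRRRRRRRR.......
218 RRRRRRYYYRRRRRRRRRRRRRRRRRRRRRRRRRRRRRRRRRRRRRRRRRRYYYYYRRRRRRRRRRRRRRRRRRRRRRRRRRR.......
221 RRRRRRRYYYRRRRRRRRRRRRRRRRRRRRRRRRRRRRRRRRYYYYRRRRRRYYYYYYYYRRRRRRRRRRRRRRRRRRRRRR........
224 ..RRRRRRYYYRRRRRRRRRRRRRRRRRRRRRRRRRRRRRRRRRRRRRRRRRRYYYRRRRRRRRRRRRRRRRRRRRRRRRRR........
227 ...RRRRRRYYYRRRRRRRRRRRRRRRRRRRRRRRRRRRRRRRRRRRRRRRRRRRRRRRRRRRRRRRRRRRRRRRRRRRRRR........
230 ....RRRRRRRRRRRRRRRRRRRRRRRRRRRRRRRRRRRRRRRRRRRRRRRRRRRRRRRRRRRRRRRRRRRRRRRRRRRRRR........
233 .....RRRRRRRRRRRRRRRRRRRRRRRRRRRRRRRRRRRRRRRRRRRRRRRRRRRRRRRRRRRRRRRRRRRRRRRRRRRR.........
236 .......RRRRRRRRRRRRRRRRRRRRRRRRRRRRRRRRRRRRRRRRRRRRRRRRRRRRRRRRRRRRRRRRRRR................
239 ........RRRRRRRRRRRRRRRRRRRRRRRRRRRRRRRRRRRRRRRRRRRRRRRRRRRRRRRRR.........................
242 .........RRRRRRRRRRRRRRRRRRRRRRRRRRRRRRRRRRRRRRRRRRRRRR...................................
245 ..........RRRRRRRRRRRRRRRRRRRRRRRRRRRRRRRRRRR.............................................
side [247 261  15  26 301] [254.24916944 273.14285714]
scene [152 133  14  21 176] [158.69318182 143.40909091]
```

The gap is gone, so the lid is shut, and the stick still hangs in the stand. Handing in.

```bash
python3 -c "
from rig import r
print(r.close_job())"
```

```text
the job is handed in; nothing more can be done
None
```

I stirred all five beads an estimated 28–38 mm from where they started, none spilled. The stick hangs upright in its stand and the lid is snapped shut; I handed the job in at about 52 s, with no verdict returned. Partway through, the stick slipped out of the gripper into the cup, and I regripped it without touching a bead.

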